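# Empty, turn and lock the parts tray of a welding fixture, then load it

## Task

Get the parts tray ready for the next frame: carry it over the grey scrap bin and tip all the tube offcuts out over its open nose into the bin, then turn the empty tray end for end, slide it nose first into the guide rails until it is fully home, and swing the toggle clamp's orange handle upright to lock it. The locked tray must finally hold every yellow channel bracket from the bench, each standing flat on the tray's floor with its legs up. Do not shift the cordless drill or the can.

Things in the scene. Friction and masses are not known exactly. Their poses are not given: they have to be found in the camera images.
- tray: aluminium tray, 0.3-0.4 kg, open on top and at its nose; starts with the other end, which bears the orange grip, towards the rails. Origin: centre of underside; x axis to the nose, y across, z up. Floor 200 long x 136 wide x 4 thick, its edges sticking out 8 mm past the side walls as runners. Side walls 25 high, inner faces at y = +-57, rim on top out to y = +-66. End panel: see tray_grip
- tray_grip (a point): where to pinch the tray: middle of the upright orange grip plate, at x = -100, z = 64 of the tray. Plate 12 thick (along tray x), 60 wide (tray y), top edge at z = 78. It stands on the closed end panel, 6 thick, 164 wide and 25 high, which is too wide to enter the rails
- tray_nose (a point): middle of the open nose edge, on the tray's underside (x = 100, z = 0 of the tray). The offcuts slide out here once the tray is tipped by more than about 25 degrees
- dock: two steel guide rails, 13 high, fixed to the bench, stop bar at the far end. Origin: on the bench, centre of the open mouth; x axis into the rails, y across, z up. The tray slides on the bench, its runners under the rails' lips, 3 mm play each side (10 mm at the flared mouth, first 30 mm). Fully home: end panel against the rails' ends, tray origin at x = 97 of the dock. Clamp on its +y side
- clamp (a joint): toggle clamp angle: 0 = locked (handle upright, red foot down on the tray's rim), 0.7 rad = fully open (handle leaning out to the dock's +y, arm raised). Starts open, stays where it is left; turns with about 0.2 N m, best led along its arc. Hinge axis along the dock's x, through x = 100, y = 106, z = 45 of the dock
- clamp_tip (a point): top end of the clamp's orange handle (round, 23 diameter), 112 mm from the hinge
- bin: grey steel scrap bin, open on top, fixed to the bench. Origin: centre of its underside; x axis along its length. Outside 200 (x) x 164 (y) x 80 high, walls 4 thick
- drill: yellow and black cordless drill standing on its battery, about 200 high; leave alone. Origin: centre of its underside
- can: red can, 66 diameter, 100 high; leave alone. Origin: centre of its underside
- offcut0: blue-painted aluminium square tube offcut, 50 long (its x) x 30 x 30, 3 mm wall, 45 g, at the start lying in the tray; may be absent. Origin: centre of its underside as it starts
- offcut0_mid (a point): middle of offcut0, 15 mm above its origin along its own z
- offcut1: blue-painted aluminium square tube offcut, 50 long (its x) x 30 x 30, 3 mm wall, 45 g, at the start lying in the tray; may be absent. Origin: centre of its underside as it starts
- offcut1_mid (a point): middle of offcut1, 15 mm above its origin along its own z
- offcut2: blue-painted aluminium square tube offcut, 50 long (its x) x 30 x 30, 3 mm wall, 45 g, at the start lying in the tray; may be absent. Origin: centre of its underside as it starts
- offcut2_mid (a point): middle of offcut2, 15 mm above its origin along its own z
- offcut3: blue-painted aluminium square tube offcut, 50 long (its x) x 30 x 30, 3 mm wall, 45 g, at the start lying in the tray; may be absent. Origin: centre of its underside as it starts
- offcut3_mid (a point): middle of offcut3, 15 mm above its origin along its own z
- bracket0: yellow steel channel bracket, U-shaped, about 170 g, standing on the bench with its legs up; may be absent. Origin: centre of its underside. Base 44 (x) x 36 (y) x 5; two upright legs 5 thick at its x ends, 45 high overall: pinch it across the legs, along its x (44 mm)
- bracket1: yellow steel channel bracket, U-shaped, about 170 g, standing on the bench with its legs up; may be absent. Origin: centre of its underside. Base 44 (x) x 36 (y) x 5; two upright legs 5 thick at its x ends, 45 high overall: pinch it across the legs, along its x (44 mm)
- bracket2: yellow steel channel bracket, U-shaped, about 170 g, standing on the bench with its legs up; may be absent. Origin: centre of its underside. Base 44 (x) x 36 (y) x 5; two upright legs 5 thick at its x ends, 45 high overall: pinch it across the legs, along its x (44 mm)
- bracket3: yellow steel channel bracket, U-shaped, about 170 g, standing on the bench with its legs up; may be absent. Origin: centre of its underside. Base 44 (x) x 36 (y) x 5; two upright legs 5 thick at its x ends, 45 high overall: pinch it across the legs, along its x (44 mm)
Things that resemble listed ones, but are neither listed nor needed, are in the scene too. Leave any pink look-alike of the bracket3 alone. Leave any black look-alike of the bracket1 alone.

How it is judged:
By the outcome, as a careful person would: the job done as asked, in the order asked, and still so for the second after the job is handed in, with the robot touching nothing.
Of offcut0, offcut1, offcut2, offcut3 only 2 to 4 are there at a start; the rules pass over those that are not, and their reading is None.
Of bracket0, bracket1, bracket2, bracket3 only 2 to 4 are there at a start; the rules pass over those that are not, and their reading is None.
At some moment in a run one of bracket0, bracket1, bracket2, bracket3 may be knocked a few centimetres aside while the robot is not near it.
It also fails if it takes over 208 s, if anything falls off the work surface, if the arm or the gripper's body presses on something with over 40 N, if the wrist force passes 120 N, or if a joint passes its speed limit or range.

## Robot

A 6-joint arm with a two-finger parallel gripper is mounted at the origin on the work surface. World frame = base frame: x ahead of the robot, y to its left, z up, the work surface at z = 0. Lengths are in m, angles in rad, forces in N, time in s.
With the tool pointing down it reaches from about 0.3 to 0.75 m from the base axis. Payload 8.5 kg.
Tool frame: the origin (TCP) lies on the mounting face of the last link; the fingertips stand 173 mm ahead of it and the grasp point (between the pads) lies 155 mm ahead of it; z points along the fingers, y is the line along which they close (so a half turn about z gives the same grasp; the last joint's range is limited). The gripper opens to 85 mm and grips with 20 to 120 N. Pads are 22 mm wide; open, the fingers measure 114 mm over their backs; the gripper's body (76 mm by 85 mm) begins 54 mm behind the grasp point. The pads swing forward as they close: fully open they stand 13 mm farther back than shut.
Start: joints at [-1.369, 0.381, 1.297, -0, 1.464, -0.215], TCP at [0.223, -0.503, 0.405] pointing down, gripper open.
Joint ranges: [-3.11, 3.11], [-0.89, 2.33], [0.22, 2.48], [-1.42, 4.56], [0.17, 2.85], [-2.88, 2.88]. Speed limits (rad/s): [2.39, 2.39, 3.14, 3.14, 3.14, 3.14].

## Interface

Orientations are given as a rotation vector (axis times angle).
In Python, from cell import read_state, snapshot, sign_off gives the robot as it stands. The module is installed in compiled form; this text tells all that it offers.
- The arm moves only by the tool arm_command, never from a script. Its arguments are lists of equal length, an entry for each row: "hand": the opening, from 0 (shut) to 1 (fully open); "dp": the shift along the tool's x, y, z in cm, a list of three; "turn": the turn about the tool's z in rad. A call has 1 to 5 rows; each row is the pose to reach, as a shift and turn from the pose commanded when the call began, along the tool's axes at that moment; what a row does not reach only later rows make up. A row lasts 1/12 s, in which the tool goes at most 41.7 mm and 7.16 degrees, less where a joint would pass 70% of its speed; a pose out of reach is approached as far as the arm can. A call with a gripper value outside its range is refused whole. The fingers move at their own pace and stop on an object; "grip_force" is the grip in N (left out, the last holds). Time passes only in rows, so rows that repeat a pose let the fingers close. It gives the time, the measured TCP pose, the force, the opening and the grip force at its end, in the units of the state.
- read_state(): the state, without advancing time (a new reading comes with each control period).
- snapshot(name): name is "side" or "top"; returns a dict with "frame" (384x512x3 uint8, red, green, blue), "K" (3x3 intrinsics, pixels), "R" (3x3) and "t" (3): a world point X has camera coordinates R X + t. Camera axes: x right, y down, z forward; pixel columns grow to the right and rows downward; lengths in m; the calibration is good to about 2 mm. A picture is of the moment at which its call begins. There is no depth.
- sign_off(): hands the job in; it is judged then, once.
The state is a dict: "time_s": time; "joint_positions": joint angles; "qvel": joint speeds; "tau": joint torques, N m; "eef_pos": TCP position; "tcp_rot": TCP orientation; "contact_force": force on the tool from outside, world axes, zero at the start; "moment": the same for the moment, N m; "finger_gap": finger opening in m; "grip_force": force on a finger pad.
Only numpy, scipy, OpenCV 4.12 (cv2) and the standard library are available. Lean on these libraries where they do the work, as an engineer would, in place of code of your own. Each camera call takes 0.05 s, during which the arm holds its last target. There are 200 camera calls.

## Working session

There is one attempt and no reset: what is moved stays moved. The work goes in short steps, Python scripts to look and compute and a tool call to move; the robot and the scene stay as the last step left them, time stands still between calls to the robot, and variables do not carry over. Pictures are saved under pics/ and viewed, at most 14 in all, crops included, and the job is handed in when it is done.

Besides the shell and the picture viewer there is one more tool, called after ">>>" as name([rows], argument=value, ...), one row to a line, values as JSON. arm_command: Moves the arm, as the interface text tells. Its arguments: {"type":"object","properties":{"hand":{"type":"array","items":{"type":"number"}},"dp":{"type":"array","items":{"type":"array","items":{"type":"number"}}},"turn":{"type":"array","items":{"type":"number"}},"grip_force":{"type":"number"}},"required":["hand","dp","turn"]}

```bash
mkdir -p pics; ls
python3 - <<'E'
from cell import *
import cv2,numpy as np
for n in("side","top"):
    s=snapshot(n); cv2.imwrite(f"pics/{n}0.png",cv2.resize(s["frame"][:,:,::-1],(800,600),interpolation=cv2.INTER_CUBIC)); np.savez(f"{n}0.npz",**s)
    print(n,s["K"].round(1).tolist(),s["R"].round(3).tolist(),s["t"].round(3).tolist())
s=read_state();print(s["time_s"],s["eef_pos"],s["tcp_rot"],s["finger_gap"])
E
```

```text
pics
side [[412.0, 0.0, 254.3], [0.0, 412.0, 186.9], [0.0, 0.0, 1.0]] [[-0.72, -0.694, 0.007], [-0.388, 0.394, -0.833], [0.575, -0.603, -0.553]] [0.38, 0.293, 1.194]
top [[412.2, 0.0, 258.3], [0.0, 412.2, 192.9], [0.0, 0.0, 1.0]] [[-0.076, -0.997, -0.005], [-0.973, 0.075, -0.219], [0.219, -0.011, -0.976]] [0.069, 0.533, 1.224]
0.1 [ 0.22266185 -0.50287717  0.40416641] [-3.07230639e+00 -6.49738965e-01 -4.44718885e-05] 0.08572066825561146
```

View pics/side0.png

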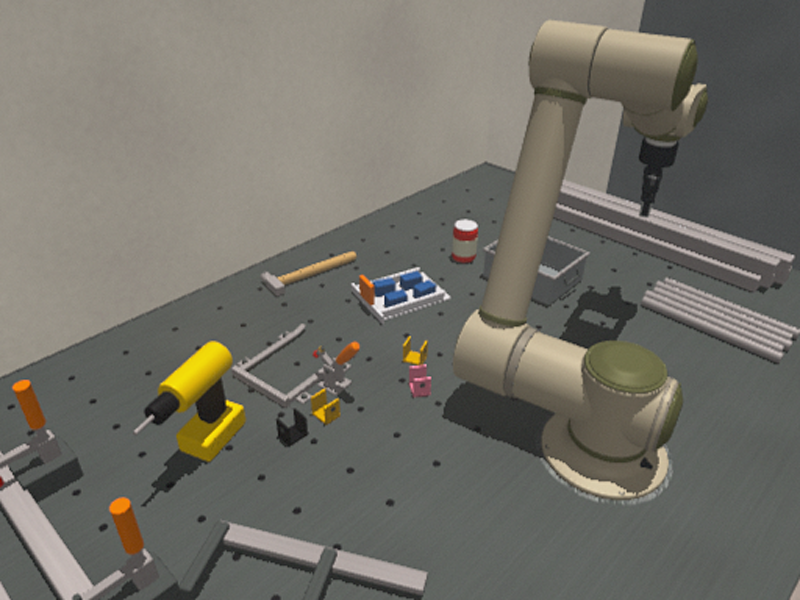

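View pics/top0.png

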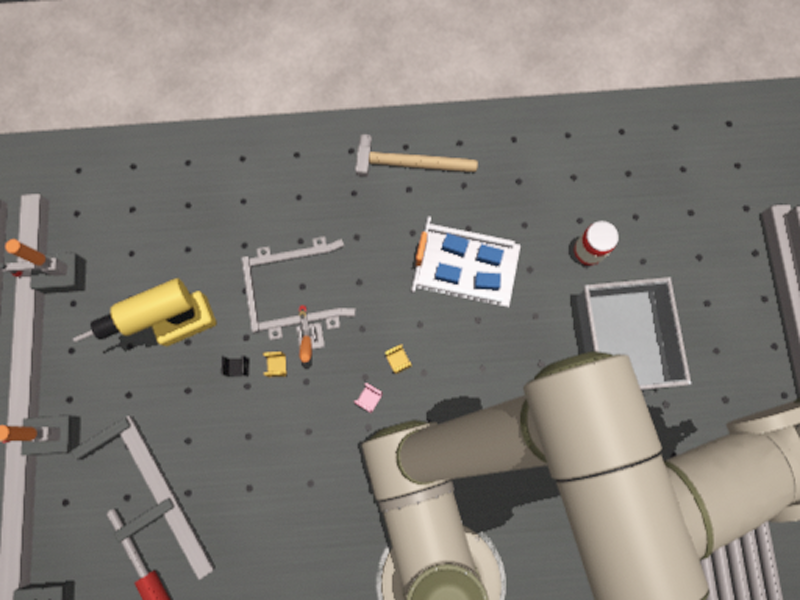

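Scene: the tray (470,262 in top) holds 4 blue offcuts, with its grip towards the dock (300,285). The bin is at (640,330), the can at (597,245) and the drill at (165,310). Bracket candidates: yellow (275,364) and yellow (398,359) are wanted. Black (235,366) and pink (368,398) are look-alikes to leave. I'll check these in crops.

```bash
cat > h.py <<'E'
import numpy as np,cv2
from cell import *
from scipy.spatial.transform import Rotation as Ro
F=0.64
def ray(s,uv):
    R,t=s["R"],s["t"];d=R.T@np.linalg.inv(s["K"])@np.array([uv[0],uv[1],1.]);return -R.T@t,d
def atz(s,uv,z):
    c,d=ray(s,uv);return (c+d*(z-c[2])/d[2]).round(4)
def tri(s1,u1,s2,u2):
    c1,d1=ray(s1,u1);c2,d2=ray(s2,u2)
    A=np.stack([d1,-d2],1);k=np.linalg.lstsq(A,c2-c1,rcond=None)[0]
    p,q=c1+k[0]*d1,c2+k[1]*d2;return ((p+q)/2).round(4),np.linalg.norm(p-q).round(4)
def proj(s,X):
    c=s["R"]@np.asarray(X,float)+s["t"];p=s["K"]@c;return (p[:2]/p[2])
def crop(s,x0,y0,w,h,name,k=4):
    im=cv2.resize(s["frame"][y0:y0+h,x0:x0+w,::-1],None,fx=k,fy=k,interpolation=cv2.INTER_CUBIC)
    for i in range(0,w,20): cv2.putText(im,str(x0+i),(i*k,10),0,.35,(255,255,255),1);cv2.line(im,(i*k,12),(i*k,18),(255,255,255),1)
    for j in range(0,h,20): cv2.putText(im,str(y0+j),(0,j*k+4),0,.35,(255,255,255),1)
    cv2.imwrite("pics/"+name,im)
E
python3 - <<'E'
from h import *
t=dict(np.load("top0.npz"));s=dict(np.load("side0.npz"))
crop(t,140,130,200,140,"tc.png");crop(s,140,150,160,140,"sc.png",4)
E
```

```text
(no output)
```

View pics/tc.png

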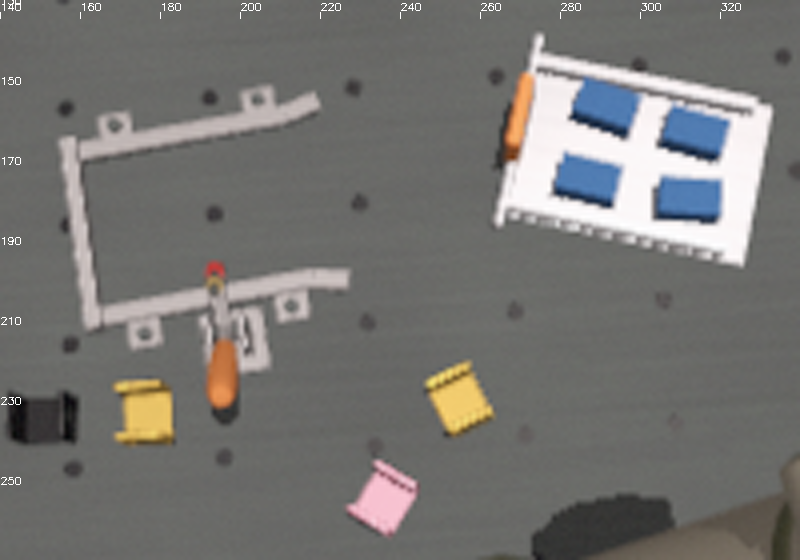

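View pics/sc.png

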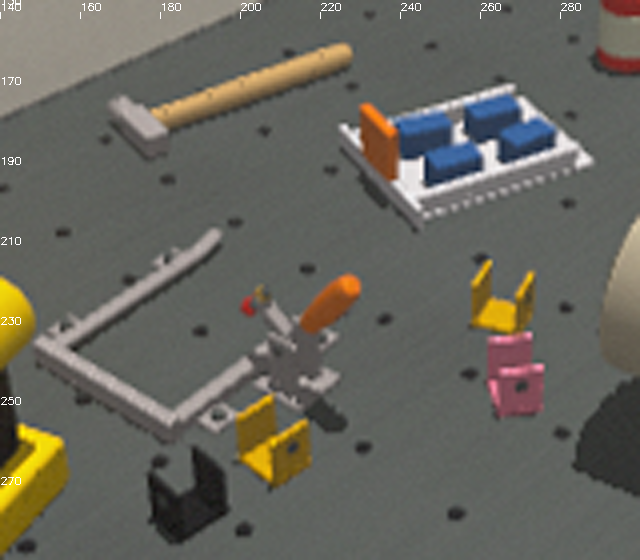

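Crops confirm it: yellow brackets at (175,233) and (254,229), pink at (236,254), black at (151,234). The tray grip is at (270,158) and the dock mouth ends at (227,199) and (219,155).

```bash
cat >> h.py <<'E'
from scipy.optimize import least_squares
def fit(obs,x0,zf=None):
    # obs: (snap, model xyz mm, uv); pose x,y,z,yaw
    def f(p):
        z=p[3] if zf is None else zf
        c,s_=np.cos(p[2]),np.sin(p[2]);r=[]
        for s,m,uv in obs:
            m=np.array(m)/1000;X=[p[0]+c*m[0]-s_*m[1],p[1]+s_*m[0]+c*m[1],z+m[2]]
            r+=list(proj(s,X)-uv)
        return r
    q=least_squares(f,list(x0)+([] if zf is not None else [0]));return q.x.round(4),np.array(q.fun).reshape(-1,2).round(1)
E
python3 - <<'E'
from h import *
t=dict(np.load("top0.npz"));s=dict(np.load("side0.npz"))
T=lambda x,y:np.array([140+x/4,130+y/4]);S=lambda x,y:np.array([140+x/4,150+y/4])
o=[(t,(100,-68,2),T(745,264)),(t,(100,68,2),T(773,107)),(t,(-100,82,25),T(538,37)),(t,(-100,-82,25),T(499,224)),
(t,(-103,30,78),T(526,74)),(t,(-103,-30,78),T(512,155)),
(s,(100,-68,2),S(592,160)),(s,(-103,-82,0),S(420,228)),(s,(-103,82,25),S(342,127)),(s,(-106,30,78),S(362,105)),(s,(-94,-30,78),S(396,130))]
for n in range(2): 
    q,r=fit(o,(.5,-.05,-1.6),None if n else 0);print("tray",q);
print(r.tolist())
a=atz(t,T(350,278),.013);b=atz(t,T(318,100),.013);c=atz(t,T(62,140),.013);d=atz(t,T(92,328),.013)
print("mouth",a,b,"bar",c,d,np.linalg.norm(a-b),np.linalg.norm(c-d))
print(tri(t,T(350,278),s,S(258,362)))
m=(a+b)/2;e=(c+d)/2;v=e-m;print("dock",m,e,np.linalg.norm(v),np.arctan2(v[1],v[0]))
print("handle tip",tri(t,T(220,400),s,S(350,286)),tri(t,T(222,350),s,S(310,325)))
for nm,tp,sp in(("foot",T(214,268),S(248,305)),):print(nm,tri(t,tp,s,sp))
# bin rims
B=lambda x,y:np.array([x,y])*F
for p in((585,284),(673,278),(690,383)):print("bin",atz(t,B(*p),.08))
# brackets leg-top midpoints (top / side)
for nm,l in(("A",[(T(142,386),S(258,402)),(T(143,436),S(294,428))]),("B",[(T(448,375),S(484,266)),(T(474,424),S(527,276))])):
    for tp,sp in l:print(nm,tri(t,tp,s,sp),atz(t,tp,.045))
E
```

```text
tray [ 0.615  -0.1133 -1.8465]
tray [ 6.1480e-01 -1.1320e-01 -1.8465e+00  3.0000e-04]
[[-0.2, -0.1], [-0.5, -0.1], [0.1, -0.2], [0.1, 0.5], [-0.5, -0.1], [-0.7, -2.3], [1.3, 0.3], [0.7, 0.9], [-0.3, -0.5], [-0.2, -0.2], [1.8, 0.3]]
mouth [0.5326 0.1282 0.013 ] [0.6843 0.1456 0.013 ] bar [0.6662 0.357  0.013 ] [0.5077 0.3364 0.013 ] 0.15269462989902433 0.1598330691690552
(array([ 0.578 ,  0.1569, -0.0804]), np.float64(0.0667))
dock [0.60845 0.1369  0.013  ] [0.58695 0.3467  0.013  ] 0.21089876718463763 1.6729183831863796
handle tip (array([0.4263, 0.22  , 0.1325]), np.float64(0.0036)) (array([0.4718, 0.2249, 0.0717]), np.float64(0.0003))
foot (array([0.54  , 0.231 , 0.0565]), np.float64(0.0016))
bin [ 0.5393 -0.3301  0.08  ]
bin [ 0.538  -0.5045  0.08  ]
bin [ 0.3314 -0.5022  0.08  ]
A (array([0.4543, 0.2927, 0.046 ]), np.float64(0.0038)) [0.453  0.2917 0.045 ]
A (array([0.4148, 0.2926, 0.0454]), np.float64(0.0016)) [0.4142 0.2921 0.045 ]
B (array([0.4429, 0.0553, 0.0519]), np.float64(0.0014)) [0.4434 0.055  0.045 ]
B (array([0.4055, 0.0395, 0.0525]), np.float64(0.0059)) [0.404  0.0378 0.045 ]
```

```bash
cat >> h.py <<'E'
def now():
    s=read_state();M=Ro.from_rotvec(s["tcp_rot"]).as_matrix();return s,np.array(s["eef_pos"]),M
def wrap(a):return (a+np.pi)%(2*np.pi)-np.pi
def go(x,y,z,psi,dmax=16,tmax=.5,turn=None,start=None):
    """target of grasp point (xyz) and tool-y heading; prints calls"""
    s,p,M=now()
    yw=np.arctan2(M[1,1],M[0,1])
    if start is not None: p=np.array(start[:3])+[0,0,.155];yw=start[3]
    tg=np.array([x,y,z+.155]);D=tg-p
    T=-wrap(psi-yw) if turn is None else turn
    n=max(1,int(np.ceil(max(np.linalg.norm(D)*100/dmax,abs(T)/tmax))))
    for k in range(n):
        a=yw-T*k/n;X=np.array([-np.sin(a),np.cos(a)]);Y=np.array([np.cos(a),np.sin(a)]) # tool x=y rotated +90deg
        d=D/n;print("call",k,"dp",[round(100*float(v),2) for v in (d[:2]@X,d[:2]@Y,-d[2])],"turn",round(T/n,3))
def st():
    s,p,M=now();print("t",round(s["time_s"],2),"grasp",(p+M[:,2]*.155).round(4),"psi",round(float(np.arctan2(M[1,1],M[0,1])),4),"tilt",M[:,2].round(3),"q6",round(s["joint_positions"][5],2),"F",np.round(s["contact_force"],1),"gap",round(s["finger_gap"],4),"g",round(s["grip_force"],1))
E
python3 - <<'E'
from h import *
s,p,M=now();print(M.round(3).tolist())
st();go(.642,-.017,.2,-.276)
E
```

```text
[[0.914, 0.405, -0.0], [0.405, -0.914, 0.001], [0.0, -0.001, -1.0]]
t 0.1 grasp [ 0.2226 -0.5027  0.2492] psi -1.154 tilt [-0.     0.001 -1.   ] q6 -0.22 F [-0.8  0.3  0.6] gap 0.0857 g 0.0
call 0 dp [11.6, -5.49, 0.98] turn -0.176
call 1 dp [12.38, -3.38, 0.98] turn -0.176
call 2 dp [12.78, -1.16, 0.98] turn -0.176
call 3 dp [12.79, 1.09, 0.98] turn -0.176
call 4 dp [12.4, 3.31, 0.98] turn -0.176
```

>>> arm_command([
  [3.5,-1.6,0.3],
  [7,-3.3,0.6],
  [11.6,-5.5,1],
  [11.6,-5.5,1],
  [11.6,-5.5,1],
], hand=[1,1,1,1,1], turn=[-0.06,-0.12,-0.176,-0.176,-0.176], grip_force=120)

```text
time_s: 0.52
eef_pos: [0.3078, -0.4037, 0.3946]
tcp_rot: [-3.002, -0.922, -0.0]
contact_force: [-0.4, -0.1, 0.3]
finger_gap: 0.0853
grip_force: 0.0
```

>>> arm_command([
  [4,-1.1,0.3],
  [8,-2.2,0.6],
  [12.4,-3.4,1],
  [12.4,-3.4,1],
  [12.4,-3.4,1],
], hand=[1,1,1,1,1], turn=[-0.06,-0.12,-0.176,-0.176,-0.176])

```text
time_s: 0.93
eef_pos: [0.391, -0.3077, 0.3845]
tcp_rot: [-2.911, -1.181, 0.0]
contact_force: [-0.2, -0.9, -1.0]
finger_gap: 0.0856
grip_force: 0.0
```

>>> arm_command([
  [4,-0.4,0.3],
  [8,-0.8,0.6],
  [12.8,-1.2,1],
  [12.8,-1.2,1],
  [12.8,-1.2,1],
], hand=[1,1,1,1,1], turn=[-0.06,-0.12,-0.176,-0.176,-0.176])

```text
time_s: 1.35
eef_pos: [0.4746, -0.2108, 0.3744]
tcp_rot: [-2.797, -1.43, 0.001]
contact_force: [-0.9, -0.8, -0.4]
finger_gap: 0.0856
grip_force: 0.0
```

>>> arm_command([
  [4,0.3,0.3],
  [8,0.7,0.6],
  [12.8,1.1,1],
  [12.8,1.1,1],
  [12.8,1.1,1],
], hand=[1,1,1,1,1], turn=[-0.06,-0.12,-0.176,-0.176,-0.176])

```text
time_s: 1.77
eef_pos: [0.5584, -0.1141, 0.3642]
tcp_rot: [-2.661, -1.669, 0.001]
contact_force: [-0.2, -0.4, 0.7]
finger_gap: 0.0854
grip_force: 0.0
```

>>> arm_command([
  [4,1.1,0.3],
  [8,2.2,0.6],
  [12.4,3.3,1],
  [12.4,3.3,1],
  [12.4,3.3,1],
], hand=[1,1,1,1,1], turn=[-0.06,-0.12,-0.176,-0.176,-0.176])

```text
time_s: 2.18
eef_pos: [0.6419, -0.0174, 0.3541]
tcp_rot: [-2.505, -1.896, 0.001]
contact_force: [0.0, -0.2, 0.3]
finger_gap: 0.0852
grip_force: 0.0
```

Run:
```python
from h import *
st();go(.642,-.017,.059,-.276)
for n in("side","top"):
    s=snapshot(n);np.savez(n+"1.npz",**s);cv2.imwrite(f"pics/{n}1.png",cv2.resize(s["frame"][:,:,::-1],(800,600)))
```

```text
t 2.18 grasp [ 0.6418 -0.0175  0.1991] psi -0.2753 tilt [-0.001 -0.    -1.   ] q6 0.06 F [ 0.  -0.2  0.3] gap 0.0852 g 0.0
call 0 dp [0.04, -0.0, 14.01] turn 0.001
```

View pics/side1.png

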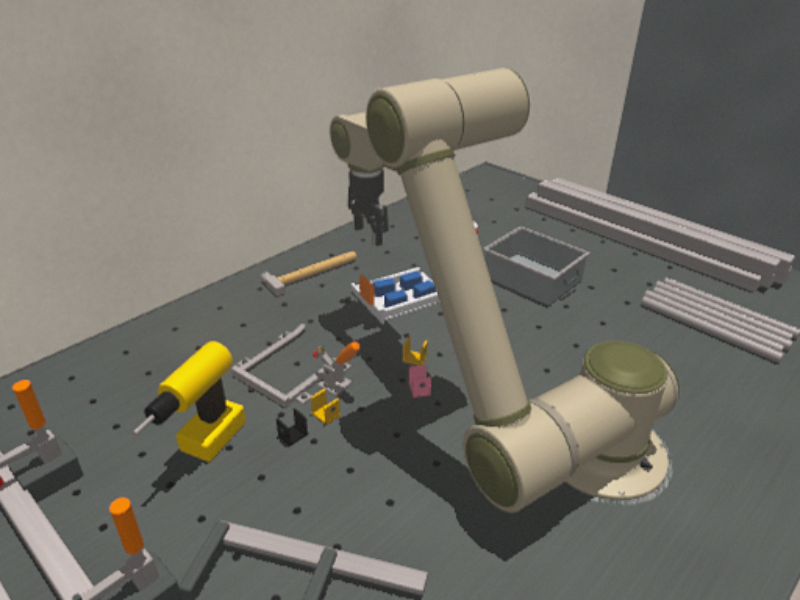

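The gripper is open above the tray grip, and there are only the two yellow brackets: (325,408) and (413,352). Descending.

>>> arm_command([
  [0,0,3],
  [0,0,6],
  [0,0,9],
  [0,0,12],
  [0,0,14],
], hand=[1,1,1,1,1], turn=[0,0,0,0,0])

```text
time_s: 2.7
eef_pos: [0.6402, -0.0187, 0.2127]
tcp_rot: [-2.506, -1.891, 0.003]
contact_force: [-0.7, -0.9, -0.3]
finger_gap: 0.0856
grip_force: 0.0
```

>>> arm_command([
  [0,0,0],
  [0,0,0],
  [0,0,0],
  [0,0,0],
  [0,0,0],
], hand=[0.6,0.6,0.6,0.6,0.6], turn=[0,0,0,0,0])

```text
time_s: 3.12
eef_pos: [0.6416, -0.0168, 0.2167]
tcp_rot: [2.502, 1.895, 0.002]
contact_force: [-0.7, -3.2, 4.8]
finger_gap: 0.0582
grip_force: 129.3
```

>>> arm_command([
  [0,0,0],
  [0,0,0],
  [0,0,0],
  [0,0,0],
  [0,0,0],
], hand=[0,0,0,0,0], turn=[0,0,0,0,0])

```text
time_s: 3.53
eef_pos: [0.6417, -0.0166, 0.2167]
tcp_rot: [2.502, 1.895, 0.001]
contact_force: [-1.4, -4.4, 7.0]
finger_gap: 0.058
grip_force: 129.6
```

>>> arm_command([
  [0,0,-0.4],
  [0,0,-0.8],
  [0,0,-1.2],
  [0,0,-1.6],
  [0,0,-2],
], hand=[0,0,0,0,0], turn=[0,0,0,0,0])

```text
time_s: 3.95
eef_pos: [0.6415, -0.0158, 0.2349]
tcp_rot: [-2.503, -1.897, 0.0]
contact_force: [0.2, 0.7, -4.6]
finger_gap: 0.0579
grip_force: 129.0
```

Run:
```python
from h import *
st()
s=snapshot("side");crop(s,200,140,160,110,"s2.png",5)
```

```text
t 3.95 grasp [ 0.6414 -0.0158  0.0799] psi -0.2739 tilt [-0.  0. -1.] q6 0.06 F [ 0.2  0.7 -4.6] gap 0.0579 g 129.0
```

View pics/s2.png

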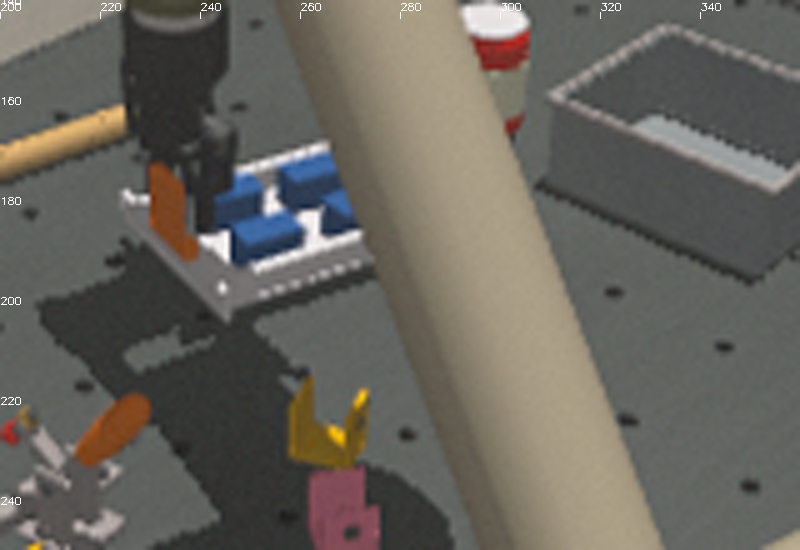

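The tray's grip end is pinched across the plate's width and lifted (force −4.6 N). Raising further to check for droop.

>>> arm_command([
  [0,0,-1.5],
  [0,0,-3],
  [0,0,-4.5],
  [0,0,-6],
  [0,0,-7.5],
], hand=[0,0,0,0,0], turn=[0,0,0,0,0])

```text
time_s: 4.42
eef_pos: [0.6414, -0.0159, 0.3104]
tcp_rot: [-2.504, -1.897, 0.0]
contact_force: [-1.1, 0.2, -5.4]
finger_gap: 0.0579
grip_force: 130.2
```

Run:
```python
from h import *
st()
s=snapshot("side");t=snapshot("top")
a=cv2.resize(s["frame"][120:240,190:350,::-1],(800,600))[:300*2][:,:]
im=np.hstack([cv2.resize(s["frame"][130:230,200:300,::-1],(400,400)),cv2.resize(t["frame"][110:210,240:340,::-1],(400,400))]);cv2.imwrite("pics/c3.png",im)
b=proj(t,[.642,-.017,.154]);print(b,proj(s,[.642,-.017,.154]))
d=np.array([-.272,-.962])
for z in(.09,.05,.0):
  X=np.array([.642,-.017,0]);X[:2]+=.2*d;X[2]=z;print(z,proj(s,X),proj(t,X))
go(.436,-.19,.155,0)
```

```text
t 4.42 grasp [ 0.6414 -0.0158  0.1554] psi -0.274 tilt [-0.  0. -1.] q6 0.07 F [-1.1  0.2 -5.4] gap 0.0579 g 130.2
[270.7374752  149.81481078] [235.10910406 161.71331651]
0.09 [280.64444526 163.2273471 ] [334.07813624 168.68945517]
0.05 [280.21608803 171.97021702] [331.87948306 172.17624002]
0.0 [279.69670669 182.57091002] [329.30928064 176.2522548 ]
call 0 dp [-11.16, -7.55, 0.11] turn -0.137
call 1 dp [-10.03, -9.0, 0.11] turn -0.137
```

View pics/c3.png

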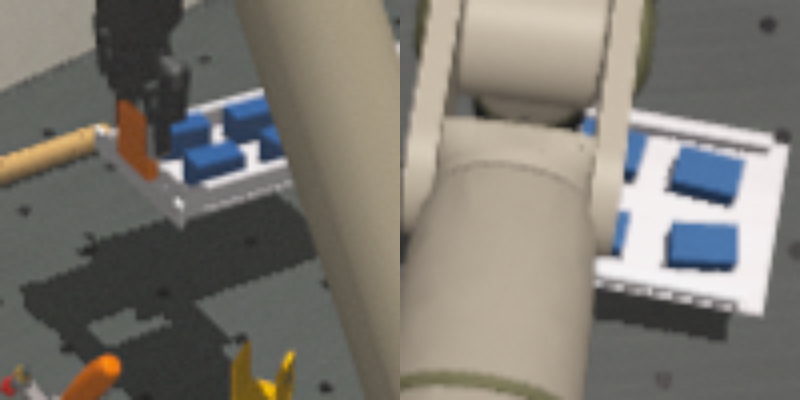

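Tray is held level. Carrying it to the bin, high and gently.

Run:
```python
from h import *
go(.436,-.08,.2,0,dmax=8)
print();go(.436,-.19,.2,0,dmax=8,start=(.436,-.08,.2,0))
```

```text
call 0 dp [-3.91, -6.02, -1.43] turn -0.091
call 1 dp [-3.35, -6.36, -1.43] turn -0.091
call 2 dp [-2.75, -6.63, -1.43] turn -0.091

call 0 dp [-5.5, 0.0, -0.0] turn -0.0
call 1 dp [-5.5, 0.0, -0.0] turn -0.0
```

>>> arm_command([
  [-0.5,-0.8,-0.2],
  [-1.2,-1.9,-0.5],
  [-2.1,-3.2,-0.8],
  [-3,-4.6,-1.1],
  [-3.9,-6,-1.4],
], hand=[0,0,0,0,0], turn=[-0.01,-0.03,-0.05,-0.07,-0.09])

```text
time_s: 4.93
eef_pos: [0.5723, -0.0373, 0.3226]
tcp_rot: [-2.414, -2.008, 0.002]
contact_force: [0.4, -1.0, -5.8]
finger_gap: 0.0575
grip_force: 130.3
```

>>> arm_command([
  [-0.7,-1.3,-0.3],
  [-1.3,-2.6,-0.6],
  [-2,-3.8,-0.9],
  [-2.7,-5.1,-1.1],
  [-3.4,-6.4,-1.4],
], hand=[0,0,0,0,0], turn=[-0.02,-0.04,-0.055,-0.07,-0.09])

```text
time_s: 5.35
eef_pos: [0.5031, -0.059, 0.3367]
tcp_rot: [-2.321, -2.114, 0.001]
contact_force: [0.2, 0.2, -5.4]
finger_gap: 0.0576
grip_force: 130.2
```

>>> arm_command([
  [-0.6,-1.3,-0.3],
  [-1.2,-2.7,-0.6],
  [-1.8,-4.2,-0.9],
  [-2.4,-5.7,-1.2],
  [-2.8,-6.6,-1.4],
], hand=[0,0,0,0,0], turn=[-0.02,-0.04,-0.06,-0.08,-0.09])

```text
time_s: 5.77
eef_pos: [0.4343, -0.0806, 0.3511]
tcp_rot: [-2.224, -2.216, 0.001]
contact_force: [-0.1, 0.2, -5.6]
finger_gap: 0.0582
grip_force: 130.2
```

>>> arm_command([
  [-0.8,0,0],
  [-1.9,0,0],
  [-3,0,0],
  [-4.2,0,0],
  [-5.5,0,0],
], hand=[0,0,0,0,0], turn=[0,0,0,0,0])

```text
time_s: 6.18
eef_pos: [0.4359, -0.1371, 0.3513]
tcp_rot: [-2.226, -2.217, 0.0]
contact_force: [0.2, -0.0, -5.7]
finger_gap: 0.0584
grip_force: 130.2
```

>>> arm_command([
  [-1.2,0,0],
  [-2.4,0,0],
  [-3.6,0,0],
  [-4.8,0,0],
  [-5.5,0,0],
], hand=[0,0,0,0,0], turn=[0,0,0,0,0])

```text
time_s: 6.6
eef_pos: [0.4354, -0.1923, 0.3516]
tcp_rot: [2.227, 2.216, -0.0]
contact_force: [0.3, -0.6, -5.5]
finger_gap: 0.0578
grip_force: 130.2
```

Run:
```python
from h import *
st()
s=snapshot("side");t=snapshot("top")
im=np.vstack([cv2.resize(s["frame"][120:240,220:420,::-1],(500,300)),cv2.resize(t["frame"][150:270,270:470,::-1],(500,300))]);cv2.imwrite("pics/c4.png",im)
```

```text
t 6.6 grasp [ 0.4354 -0.1924  0.1966] psi -0.0048 tilt [ 0. -0. -1.] q6 -0.66 F [ 0.3 -0.6 -5.5] gap 0.0578 g 130.2
```

View pics/c4.png

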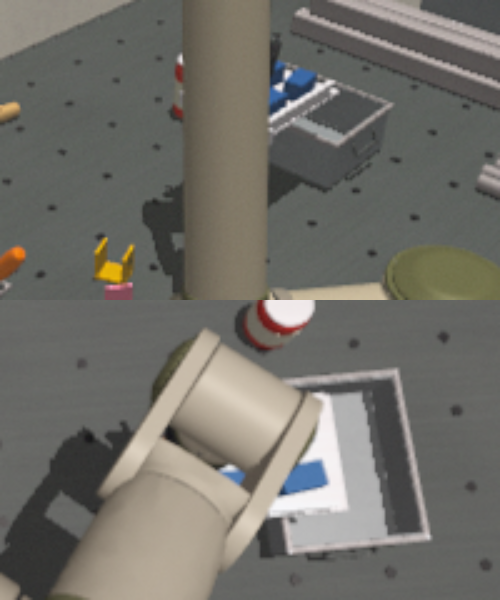

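>>> arm_command([
  [-0.3,0,1.2],
  [-0.6,0,2.4],
  [-0.9,0,3.6],
  [-1.2,0,4.6],
  [-1.3,0,5.2],
], hand=[0,0,0,0,0], turn=[0,0,0,0,0])

```text
time_s: 7.12
eef_pos: [0.4352, -0.2034, 0.2988]
tcp_rot: [-2.224, -2.216, 0.0]
contact_force: [0.8, -0.1, -5.6]
finger_gap: 0.0578
grip_force: 130.1
```

>>> arm_command([
  [0,0,0],
  [0,0,0],
  [-0.1,0,-0.2],
  [-0.3,0,-0.5],
  [-0.5,0,-0.8],
], hand=[0,0,0,0,0], turn=[0,0,0,0,0], grip_force=30)

```text
time_s: 7.53
eef_pos: [0.4353, -0.2087, 0.3086]
tcp_rot: [2.225, 2.217, 0.0]
contact_force: [-0.6, 0.5, -4.9]
finger_gap: 0.0579
grip_force: 130.2
```

>>> arm_command([
  [-0.2,0,-0.3],
  [-0.4,0,-0.6],
  [-0.6,0,-0.9],
  [-0.8,0,-1.2],
  [-1,0,-1.5],
], hand=[0,0,0,0,0], turn=[0,0,0,0,0])

```text
time_s: 7.95
eef_pos: [0.4351, -0.2189, 0.3231]
tcp_rot: [2.226, 2.217, 0.0]
contact_force: [-0.2, 0.7, -6.0]
finger_gap: 0.0578
grip_force: 130.2
```

Run:
```python
from h import *
st()
s=snapshot("side");t=snapshot("top")
im=np.vstack([cv2.resize(s["frame"][120:240,220:420,::-1],(500,300)),cv2.resize(t["frame"][150:270,270:470,::-1],(500,300))]);cv2.imwrite("pics/c5.png",im)
```

```text
t 7.95 grasp [ 0.4352 -0.2189  0.1681] psi -0.0041 tilt [ 0. -0. -1.] q6 -0.71 F [-0.2  0.7 -6. ] gap 0.0578 g 130.2
```

View pics/c5.png

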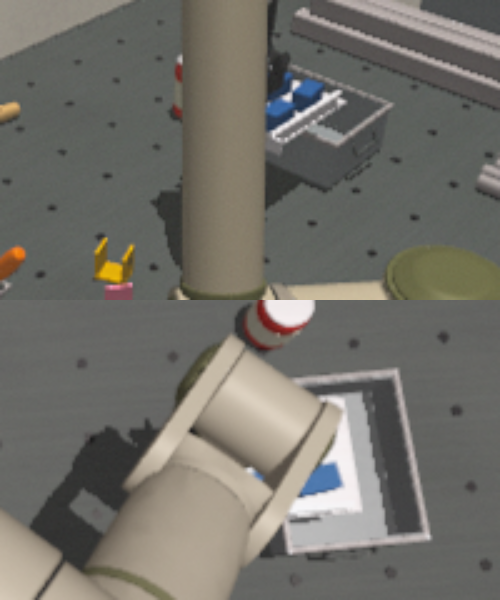

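The offcuts are still aboard and the grip still reads 130 N, so the lower force didn't take effect. Lowering back to the rim and easing the hand target.

>>> arm_command([
  [0.3,0,0.5],
  [0.6,0,1],
  [0.9,0,1.5],
  [1.2,0,2],
  [1.4,0,2.3],
], hand=[0,0,0,0,0], turn=[0,0,0,0,0])

```text
time_s: 8.47
eef_pos: [0.4351, -0.204, 0.2987]
tcp_rot: [-2.224, -2.216, 0.0]
contact_force: [-0.2, -0.5, -5.4]
finger_gap: 0.0581
grip_force: 130.1
```

>>> arm_command([
  [0,0,0],
  [0,0,0],
], hand=[0.66,0.66], turn=[0,0], grip_force=25)

```text
time_s: 8.63
eef_pos: [0.4353, -0.2045, 0.2996]
tcp_rot: [-2.225, -2.217, 0.0]
contact_force: [0.2, -0.1, -5.3]
finger_gap: 0.0578
grip_force: 130.1
```

>>> arm_command([
  [0,0,0],
  [0,0,0],
], hand=[0.69,0.69], turn=[0,0], grip_force=25)

```text
time_s: 8.8
eef_pos: [0.4353, -0.2048, 0.2999]
tcp_rot: [2.226, 2.216, 0.0]
contact_force: [-0.3, -0.1, -5.5]
finger_gap: 0.0592
grip_force: 56.5
```

>>> arm_command([
  [0,0,0],
  [0,0,0],
], hand=[0.6,0.6], turn=[0,0], grip_force=25)

```text
time_s: 8.97
eef_pos: [0.4352, -0.2048, 0.2999]
tcp_rot: [2.226, 2.217, 0.0]
contact_force: [-0.6, 0.3, -5.8]
finger_gap: 0.059
grip_force: 56.7
```

>>> arm_command([
  [0,0,0],
  [0,0,0],
], hand=[0.695,0.695], turn=[0,0], grip_force=25)

```text
time_s: 9.13
eef_pos: [0.4352, -0.2048, 0.2998]
tcp_rot: [2.226, 2.217, -0.0]
contact_force: [1.4, 0.0, -4.9]
finger_gap: 0.0597
grip_force: 34.2
```

>>> arm_command([
  [-0.1,0,-0.2],
  [-0.3,0,-0.5],
  [-0.5,0,-0.8],
  [-0.7,0,-1.1],
  [-0.9,0,-1.4],
], hand=[0.695,0.695,0.695,0.695,0.695], turn=[0,0,0,0,0])

```text
time_s: 9.55
eef_pos: [0.4352, -0.2139, 0.3142]
tcp_rot: [2.226, 2.217, -0.0]
contact_force: [-0.8, -0.0, -4.6]
finger_gap: 0.0593
grip_force: 34.0
```

Run:
```python
from h import *
st()
s=snapshot("side");t=snapshot("top")
im=np.vstack([cv2.resize(s["frame"][120:240,220:420,::-1],(500,300)),cv2.resize(t["frame"][150:270,270:470,::-1],(500,300))]);cv2.imwrite("pics/c6.png",im)
```

```text
t 9.55 grasp [ 0.4353 -0.214   0.1592] psi -0.004 tilt [ 0. -0. -1.] q6 -0.7 F [-0.8 -0.  -4.6] gap 0.0593 g 34.0
```

View pics/c6.png

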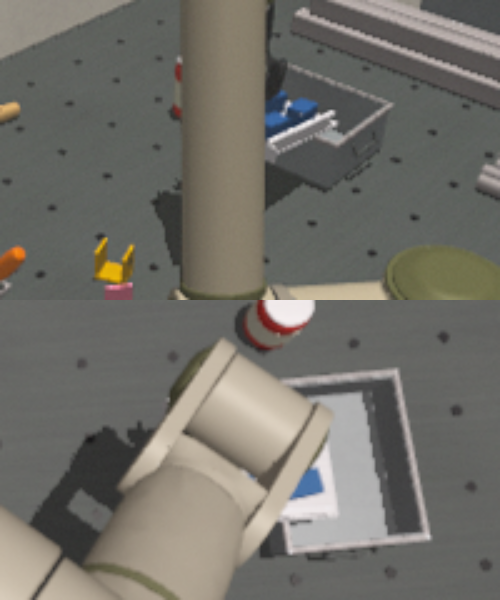

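It's now pivoting onto the rim: nose at (335,125) is lower, and the offcuts are still aboard. Continuing along the tipping arc.

>>> arm_command([
  [-0.4,0,-0.6],
  [-0.9,0,-1.2],
  [-1.4,0,-1.8],
  [-1.9,0,-2.4],
  [-2.4,0,-2.9],
], hand=[0.695,0.695,0.695,0.695,0.695], turn=[0,0,0,0,0])

```text
time_s: 10.07
eef_pos: [0.4351, -0.2383, 0.3436]
tcp_rot: [2.226, 2.216, 0.0]
contact_force: [-0.1, 0.1, -5.2]
finger_gap: 0.0598
grip_force: 33.2
```

>>> arm_command([
  [-0.7,0,-0.6],
  [-1.4,0,-1.1],
  [-2.1,0,-1.6],
  [-2.9,0,-2],
  [-3.7,0,-2.5],
], hand=[0.695,0.695,0.695,0.695,0.695], turn=[0,0,0,0,0])

```text
time_s: 10.48
eef_pos: [0.4349, -0.2755, 0.368]
tcp_rot: [-2.226, -2.217, 0.0]
contact_force: [-0.2, 0.5, -3.7]
finger_gap: 0.0597
grip_force: 32.6
```

>>> arm_command([
  [-0.3,0,-0.5],
  [-0.3,0,-0.9],
  [-0.3,0,-1.2],
  [-0.3,0,-1.5],
  [-0.3,0,-1.5],
], hand=[0.695,0.695,0.695,0.695,0.695], turn=[0,0,0,0,0])

```text
time_s: 10.9
eef_pos: [0.435, -0.2774, 0.3834]
tcp_rot: [2.225, 2.217, -0.0]
contact_force: [0.5, -0.5, -3.8]
finger_gap: 0.0595
grip_force: 32.8
```

```bash
cat >> h.py <<'E'
def blobs(s,lo,hi,amin=15):
    hsv=cv2.cvtColor(s["frame"],cv2.COLOR_RGB2HSV);m=cv2.inRange(hsv,lo,hi)
    n,_,a,c=cv2.connectedComponentsWithStats(m);return [(a[i][4],a[i][:4].tolist(),c[i].round(1).tolist()) for i in range(1,n) if a[i][4]>=amin]
BLUE=((100,120,50),(125,255,255));YEL=((20,120,90),(32,255,255));OR=((5,180,80),(17,255,255))
E
python3 - <<'E'
from h import *
st()
s=snapshot("side");t=snapshot("top")
print(blobs(s,*BLUE,4),blobs(t,*BLUE,4))
im=np.vstack([cv2.resize(s["frame"][120:240,220:420,::-1],(500,300)),cv2.resize(t["frame"][150:270,270:470,::-1],(500,300))]);cv2.imwrite("pics/c7.png",im)
E
```

```text
t 10.9 grasp [ 0.4351 -0.2775  0.2284] psi -0.0036 tilt [ 0.001 -0.001 -1.   ] q6 -0.79 F [ 0.5 -0.5 -3.8] gap 0.0595 g 32.8
[(np.int32(66), [328, 159, 12, 10], [333.3, 163.8]), (np.int32(13), [356, 162, 4, 6], [357.7, 164.1]), (np.int32(104), [342, 165, 20, 11], [350.7, 169.4])] [(np.int32(55), [421, 216, 10, 11], [426.7, 222.2]), (np.int32(99), [409, 229, 15, 16], [416.0, 236.9])]
```

>>> arm_command([
  [0,0,-1],
  [0,0,-2],
  [0,0,-3],
  [0,0,-3],
  [0,0,-3],
], hand=[0.695,0.695,0.695,0.695,0.695], turn=[0,0,0,0,0])

```text
time_s: 11.42
eef_pos: [0.4349, -0.2775, 0.4126]
tcp_rot: [2.225, 2.217, 0.0]
contact_force: [0.4, 0.4, -3.8]
finger_gap: 0.0595
grip_force: 32.8
```

Run:
```python
from h import *
st()
s=snapshot("side");t=snapshot("top");st()
print(blobs(s,*BLUE,4),blobs(t,*BLUE,4))
im=np.vstack([cv2.resize(s["frame"][120:240,220:420,::-1],(500,300)),cv2.resize(t["frame"][150:270,270:470,::-1],(500,300))]);cv2.imwrite("pics/c7.png",im)
```

```text
t 11.42 grasp [ 0.435  -0.2775  0.2576] psi -0.0037 tilt [ 0. -0. -1.] q6 -0.79 F [ 0.4  0.4 -3.8] gap 0.0595 g 32.8
t 11.52 grasp [ 0.4347 -0.2774  0.2569] psi -0.0039 tilt [-0.001  0.001 -1.   ] q6 -0.79 F [ 0.5 -0.1 -3. ] gap 0.0594 g 32.8
[(np.int32(96), [329, 158, 12, 11], [334.2, 162.7]), (np.int32(213), [342, 158, 20, 17], [350.7, 166.1])] [(np.int32(22), [425, 220, 6, 7], [428.1, 223.2]), (np.int32(57), [411, 231, 13, 14], [416.9, 237.7])]
```

View pics/c7.png

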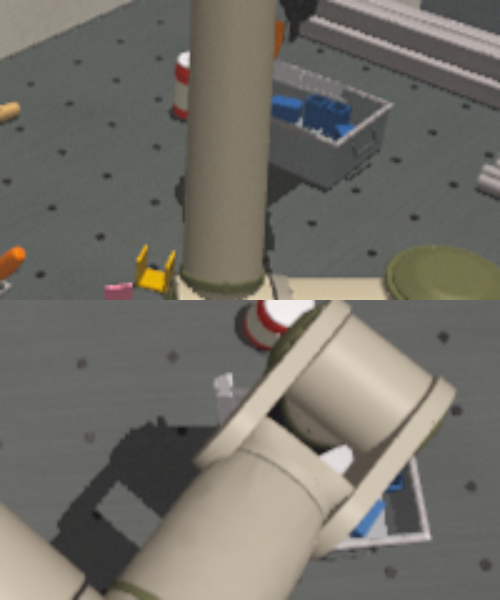

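The offcuts lie in the bin (blue at (290,105) and (330,115)) and the tray hangs tipped, so the dump is done. Bracket B was knocked to (155,270), so I'll re-measure it later. Next: lift, turn end for end, and level against the bench.

Run:
```python
from h import *
t=dict(np.load("top0.npz"))
print("can",atz(t,(385,150.5),.1))
s=snapshot("side");print("B now",atz(s,(282,230),.01))
go(.630,-.04,.35,-3.04,dmax=11,tmax=.5,turn=3.036,start=(.4348,-.2774,.35,-.004))
```

```text
can [ 0.6306 -0.3702  0.1   ]
B now [0.3785 0.0202 0.01  ]
call 0 dp [3.4, 2.77, -0.0] turn 0.434
call 1 dp [4.25, 1.09, -0.0] turn 0.434
call 2 dp [4.32, -0.8, -0.0] turn 0.434
call 3 dp [3.58, -2.54, -0.0] turn 0.434
call 4 dp [2.18, -3.81, -0.0] turn 0.434
call 5 dp [0.38, -4.37, -0.0] turn 0.434
call 6 dp [-1.49, -4.13, -0.0] turn 0.434
```

>>> arm_command([
  [0,0,0],
  [0,0,-1],
  [0,0,-3.5],
  [0,0,-6.5],
  [0,0,-9.3],
], hand=[0,0,0,0,0], turn=[0,0,0,0,0], grip_force=120)

```text
time_s: 11.98
eef_pos: [0.4349, -0.2776, 0.5066]
tcp_rot: [-2.225, -2.216, -0.0]
contact_force: [0.1, -1.4, -4.4]
finger_gap: 0.0583
grip_force: 129.4
```

>>> arm_command([
  [0.6,0.5,0],
  [1.3,1,0],
  [2,1.6,0],
  [2.7,2.2,0],
  [3.4,2.8,0],
], hand=[0,0,0,0,0], turn=[0.08,0.17,0.26,0.35,0.434])

```text
time_s: 12.4
eef_pos: [0.4634, -0.2435, 0.5053]
tcp_rot: [-2.654, -1.679, 0.0]
contact_force: [0.2, -1.0, -4.1]
finger_gap: 0.0578
grip_force: 129.5
```

>>> arm_command([
  [0.8,0.2,0],
  [1.7,0.4,0],
  [2.5,0.6,0],
  [3.4,0.9,0],
  [4.2,1.1,0],
], hand=[0,0,0,0,0], turn=[0.08,0.17,0.26,0.35,0.434])

```text
time_s: 12.82
eef_pos: [0.4913, -0.2101, 0.5052]
tcp_rot: [-2.954, -1.069, 0.0]
contact_force: [-0.3, -0.1, -2.4]
finger_gap: 0.0579
grip_force: 129.5
```

>>> arm_command([
  [0.8,-0.2,0],
  [1.7,-0.3,0],
  [2.5,-0.5,0],
  [3.4,-0.6,0],
  [4.3,-0.8,0],
], hand=[0,0,0,0,0], turn=[0.08,0.17,0.26,0.35,0.434])

```text
time_s: 13.23
eef_pos: [0.519, -0.1764, 0.5052]
tcp_rot: [-3.115, -0.408, 0.001]
contact_force: [0.2, -0.2, -3.8]
finger_gap: 0.058
grip_force: 129.5
```

>>> arm_command([
  [0.7,-0.5,0],
  [1.4,-1,0],
  [2.1,-1.5,0],
  [2.8,-2,0],
  [3.6,-2.5,0],
], hand=[0,0,0,0,0], turn=[0.08,0.17,0.26,0.35,0.434])

```text
time_s: 13.65
eef_pos: [0.5471, -0.1428, 0.5053]
tcp_rot: [-3.13, 0.273, 0.001]
contact_force: [0.0, 0.6, -3.6]
finger_gap: 0.0578
grip_force: 129.5
```

>>> arm_command([
  [0.4,-0.8,0],
  [0.9,-1.5,0],
  [1.3,-2.3,0],
  [1.7,-3,0],
  [2.2,-3.8,0],
], hand=[0,0,0,0,0], turn=[0.08,0.17,0.26,0.35,0.434])

```text
time_s: 14.07
eef_pos: [0.5753, -0.1091, 0.5052]
tcp_rot: [2.997, -0.94, -0.001]
contact_force: [-0.9, -0.6, -4.4]
finger_gap: 0.0578
grip_force: 129.5
```

>>> arm_command([
  [0.1,-0.9,0],
  [0.2,-1.7,0],
  [0.3,-2.6,0],
  [0.3,-3.5,0],
  [0.4,-4.4,0],
], hand=[0,0,0,0,0], turn=[0.08,0.17,0.26,0.35,0.434])

```text
time_s: 14.48
eef_pos: [0.6036, -0.075, 0.5052]
tcp_rot: [2.725, -1.563, -0.001]
contact_force: [0.4, -0.5, -4.1]
finger_gap: 0.0582
grip_force: 129.5
```

>>> arm_command([
  [-0.3,-0.8,0],
  [-0.6,-1.7,0],
  [-0.9,-2.5,0],
  [-1.2,-3.3,0],
  [-1.5,-4.1,0],
], hand=[0,0,0,0,0], turn=[0.08,0.17,0.26,0.35,0.43])

```text
time_s: 14.9
eef_pos: [0.6313, -0.0413, 0.505]
tcp_rot: [2.328, -2.108, -0.001]
contact_force: [-0.2, -0.2, -3.9]
finger_gap: 0.0583
grip_force: 129.5
```

Run:
```python
from h import *
st();print(np.round(read_state()["joint_positions"],2))
go(.630,-.04,.25,-3.04)
s=snapshot("side");t=snapshot("top")
print(blobs(s,*BLUE,4),blobs(t,*BLUE,4))
im=np.vstack([cv2.resize(s["frame"][90:210,200:400,::-1],(500,300)),cv2.resize(t["frame"][110:230,230:430,::-1],(500,300))]);cv2.imwrite("pics/c8.png",im)
```

```text
t 14.9 grasp [ 0.6312 -0.0413  0.35  ] psi -3.0425 tilt [-0.001 -0.    -1.   ] q6 2.79 F [-0.2 -0.2 -3.9] gap 0.0583 g 129.5
[-0.25  0.5   0.82 -0.    1.82  2.79]
call 0 dp [-0.14, 0.12, 10.0] turn -0.003
[(np.int32(216), [341, 157, 21, 18], [350.6, 166.0]), (np.int32(95), [328, 158, 13, 11], [334.0, 162.5])] [(np.int32(188), [404, 186, 18, 18], [412.5, 194.5]), (np.int32(138), [413, 203, 16, 12], [420.6, 208.9]), (np.int32(316), [406, 216, 25, 29], [417.9, 229.4])]
```

View pics/c8.png

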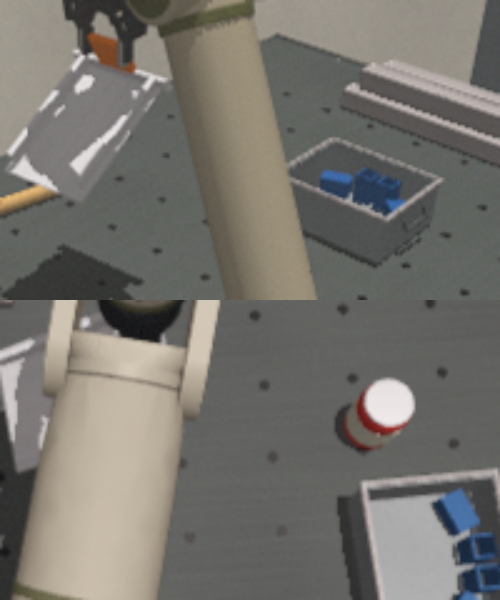

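All four offcuts sit in the bin. The tray hangs empty with its nose towards the dock, near nose corner at (80,200) in side and (18,470) in top.

Run:
```python
from h import *
t=dict(np.load("top0.npz"));s=dict(np.load("side0.npz"))
print(tri(t,(237,178),s,(232,170)))
th=np.radians(np.arange(40,80,5))
for a in th:
    x=.2*np.cos(a)-.0617*np.sin(a);z=-.0617*np.cos(a)-.2*np.sin(a);X=np.array([.6312-.102*x,-.0413+.995*x,.35+z]);c=X+np.array([-.0995*.68,-.0068,0]);print(np.degrees(a).round(),X.round(3),proj(s,c),proj(t,c))
```

```text
(array([0.5504, 0.0852, 0.2024]), np.float64(0.0019))
40.0 [0.62  0.072 0.174] [236.00490413 174.73946606] [244.85474035 179.69657545]
45.0 [0.621 0.056 0.165] [239.06562356 175.13692042] [250.3815686  179.55244607]
50.0 [0.623 0.04  0.157] [242.19379079 175.08545538] [256.06815711 179.24396837]
55.0 [0.625 0.023 0.151] [245.36610112 174.59977565] [261.88800058 178.77576109]
60.0 [0.626 0.005 0.146] [248.56046524 173.69643781] [267.81572531 178.15237397]
65.0 [ 0.628 -0.013  0.143] [251.75604442 172.39345733] [273.82687834 177.37827091]
70.0 [ 0.63  -0.031  0.141] [254.93325083 170.70996741] [279.89770506 176.45782862]
75.0 [ 0.632 -0.049  0.141] [258.07371979 168.66592994] [286.00491869 175.39534948]
```

>>> arm_command([
  [0,0,3],
  [0,0,7],
  [0,0,11],
  [0,0,15],
  [0,0,18.4],
], hand=[0,0,0,0,0], turn=[0,0,0,0,0])

```text
time_s: 15.42
eef_pos: [0.63, -0.0419, 0.3189]
tcp_rot: [2.335, -2.099, -0.003]
contact_force: [0.7, 0.3, -3.5]
finger_gap: 0.0581
grip_force: 129.5
```

>>> arm_command([
  [0,0,0],
  [0,0,0],
  [0,0,0],
], hand=[0.69,0.69,0.69], turn=[0,0,0])

```text
time_s: 15.67
eef_pos: [0.6313, -0.0419, 0.3243]
tcp_rot: [-2.333, 2.101, -0.006]
contact_force: [-0.7, 0.8, -3.3]
finger_gap: 0.0591
grip_force: 54.7
```

>>> arm_command([
  [1.4,0,0.6],
  [2.8,0,1.3],
  [4.2,0,2.1],
  [5.6,0,3],
  [7,0,4],
], hand=[0.69,0.69,0.69,0.69,0.69], turn=[0,0,0,0,0])

```text
time_s: 16.08
eef_pos: [0.6382, -0.113, 0.2815]
tcp_rot: [-2.332, 2.104, -0.001]
contact_force: [0.4, 1.6, -1.7]
finger_gap: 0.0592
grip_force: 54.9
```

>>> arm_command([
  [1.2,0,1.2],
  [2.4,0,2.5],
  [3.6,0,3.8],
  [4.8,0,5.1],
  [6,0,6],
], hand=[0.69,0.69,0.69,0.69,0.69], turn=[0,0,0,0,0])

```text
time_s: 16.5
eef_pos: [0.6442, -0.1719, 0.2195]
tcp_rot: [2.333, -2.103, -0.003]
contact_force: [-0.1, 2.0, -0.5]
finger_gap: 0.059
grip_force: 53.7
```

Run:
```python
from h import *
st();s=snapshot("side");t=snapshot("top");np.savez("s9.npz",**s);np.savez("t9.npz",**t)
print(blobs(s,*OR),blobs(t,*OR))
```

```text
t 16.5 grasp [ 0.6439 -0.1718  0.0645] psi -3.0379 tilt [-0.002  0.001 -1.   ] q6 2.6 F [-0.1  2.  -0.5] gap 0.059 g 53.7
[(np.int32(34), [258, 167, 9, 9], [261.5, 171.1]), (np.int32(90), [216, 219, 14, 14], [222.7, 225.0]), (np.int32(327), [8, 243, 21, 31], [18.3, 258.1]), (np.int32(434), [70, 319, 22, 35], [80.5, 335.6])] [(np.int32(84), [10, 158, 18, 11], [18.7, 163.2]), (np.int32(93), [4, 273, 18, 9], [12.3, 277.2])]
```

>>> arm_command([
  [0,0,0.2],
  [0,0,0.4],
  [0,0,0.4],
  [0,0,0.3],
  [0,0,0],
], hand=[0.69,0.69,0.69,1,1], turn=[0,0,0,0,0])

```text
time_s: 17.02
eef_pos: [0.6443, -0.1704, 0.222]
tcp_rot: [-2.334, 2.103, -0.0]
contact_force: [-0.9, -0.8, -0.7]
finger_gap: 0.0808
grip_force: 0.0
```

>>> arm_command([
  [0,0,0],
  [0,0,-2],
  [0,0,-5],
  [0,0,-8],
  [0,0,-12],
], hand=[1,1,1,1,1], turn=[0,0,0,0,0])

```text
time_s: 17.43
eef_pos: [0.644, -0.1706, 0.3416]
tcp_rot: [2.333, -2.103, -0.005]
contact_force: [0.3, 0.2, -0.0]
finger_gap: 0.0855
grip_force: 0.0
```

>>> arm_command([
  [0,0,0],
  [0,0,0],
  [0,0,0],
  [0,0,0],
  [0,0,0],
], hand=[1,1,1,1,1], turn=[-0.11,-0.22,-0.33,-0.44,-0.55])

```text
time_s: 17.85
eef_pos: [0.6442, -0.1706, 0.3421]
tcp_rot: [-2.821, 1.383, -0.001]
contact_force: [0.3, 0.4, -0.0]
finger_gap: 0.0852
grip_force: 0.0
```

>>> arm_command([
  [0,0,0],
  [0,0,0],
  [0,0,0],
  [0,0,0],
  [0,0,0],
], hand=[1,1,1,1,1], turn=[-0.11,-0.22,-0.33,-0.44,-0.55])

```text
time_s: 18.27
eef_pos: [0.6442, -0.1706, 0.3421]
tcp_rot: [3.09, -0.565, 0.001]
contact_force: [0.0, 0.6, 0.7]
finger_gap: 0.0855
grip_force: 0.0
```

>>> arm_command([
  [0,0,0],
  [0,0,0],
  [0,0,0],
  [0,0,0],
  [0,0,0],
], hand=[1,1,1,1,1], turn=[-0.11,-0.22,-0.33,-0.44,-0.47])

```text
time_s: 18.68
eef_pos: [0.6443, -0.1707, 0.3421]
tcp_rot: [3.137, 0.171, 0.001]
contact_force: [0.7, -0.2, 0.3]
finger_gap: 0.0854
grip_force: 0.0
```

Run:
```python
from h import *
st();s=snapshot("side");t=snapshot("top");np.savez("s9.npz",**s);np.savez("t9.npz",**t)
a=s["frame"][140:230,190:310,::-1];b=t["frame"][130:220,225:345,::-1]
im=np.vstack([cv2.resize(a,(400,300)),cv2.resize(b,(400,300))]);im=np.vstack([cv2.resize(b,(800,600),interpolation=cv2.INTER_CUBIC)]) if 0 else np.hstack([cv2.resize(x,(400,600*0+300)) for x in(a,b)])
cv2.imwrite("pics/c10.png",im)
w=lambda s:blobs(s,(0,0,170),(180,40,255),200)
print(w(s),w(t))
```

```text
t 18.68 grasp [ 0.6443 -0.1707  0.1871] psi -1.4621 tilt [ 0.001 -0.    -1.   ] q6 1.03 F [ 0.7 -0.2  0.3] gap 0.0854 g 0.0
[(np.int32(454), [346, 115, 153, 54], [424.8, 142.8]), (np.int32(455), [354, 114, 154, 53], [433.3, 140.7]), (np.int32(268), [219, 188, 28, 21], [234.2, 197.8]), (np.int32(1614), [0, 309, 78, 75], [31.1, 349.0]), (np.int32(623), [144, 335, 63, 25], [175.2, 347.2]), (np.int32(636), [213, 353, 60, 24], [243.0, 364.6])] [(np.int32(31832), [0, 0, 512, 85], [237.3, 35.0]), (np.int32(421), [302, 82, 27, 59], [314.7, 110.9]), (np.int32(672), [324, 87, 39, 28], [343.3, 100.4]), (np.int32(428), [346, 97, 26, 59], [359.4, 126.4]), (np.int32(334), [12, 125, 13, 34], [18.2, 140.6]), (np.int32(274), [314, 127, 36, 20], [332.5, 137.0]), (np.int32(344), [495, 132, 17, 80], [503.8, 165.5]), (np.int32(297), [376, 141, 20, 20], [385.4, 150.6]), (np.int32(687), [255, 145, 28, 46], [266.4, 164.8]), (np.int32(226), [160, 152, 59, 17], [189.0, 161.1]), (np.int32(439), [310, 158, 25, 41], [320.8, 179.3]), (np.int32(1008), [5, 178, 16, 94], [13.1, 225.3]), (np.int32(1955), [375, 178, 67, 74], [397.7, 217.5]), (np.int32(1927), [201, 182, 65, 55], [232.9, 209.2]), (np.int32(2451), [258, 204, 80, 62], [298.1, 233.9]), (np.int32(467), [78, 271, 32, 51], [93.2, 296.8]), (np.int32(1105), [0, 283, 16, 101], [7.0, 333.0]), (np.int32(238), [470, 296, 19, 88], [478.6, 336.4]), (np.int32(263), [451, 298, 17, 86], [458.7, 338.8]), (np.int32(263), [441, 301, 17, 83], [448.8, 339.8]), (np.int32(246), [461, 300, 17, 84], [468.9, 338.8]), (np.int32(436), [106, 323, 29, 47], [120.1, 347.0]), (np.int32(592), [178, 335, 42, 39], [197.7, 356.5]), (np.int32(740), [261, 334, 62, 37], [295.1, 347.0]), (np.int32(917), [218, 351, 46, 33], [240.1, 367.7])]
```

View pics/c10.png

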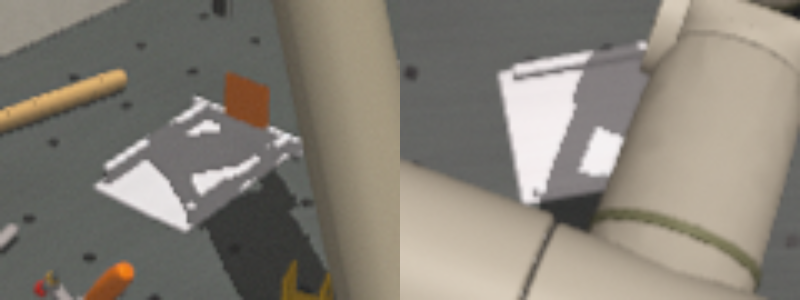

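The tray lies flat with its nose corners at (95,187) and (190,230) in side, (500,72) and (525,202) in top, and the plate at (247,95). Fitting the pose.

Run:
```python
from h import *
t=dict(np.load("t9.npz"));s=dict(np.load("s9.npz"))
S=lambda x,y:np.array([190+x/3.333,140+y/3.333]);T=lambda x,y:np.array([225+(x-400)/3.333,130+y/3.333])
o=[(s,(100,-68,2),S(95,187)),(s,(100,68,2),S(190,230)),(s,(-94,-30,78),S(227,73)),(s,(-94,30,78),S(268,88)),(s,(-97,-82,25),S(200,97)),
(t,(100,-68,2),T(500,72)),(t,(100,68,2),T(525,202))]
q,r=fit(o,(.62,-.07,1.67),0);print(q,r.tolist())
g=q[:2]-.1*np.array([np.cos(q[2]),np.sin(q[2])]);print(g)
go(*g,.061,q[2]-np.pi)
# dock refit offset of tray from dock axis
u=np.array([np.cos(1.673),np.sin(1.673)]);d=q[:2]-np.array([.6085,.1369]);print("dock xy",d@u,d@np.array([-u[1],u[0]]))
```

```text
[ 0.6316 -0.0798  1.6621] [[0.5, -0.3], [-0.6, 0.2], [0.4, 0.1], [0.1, 0.5], [-1.2, -0.3], [0.6, 0.1], [-0.0, 0.3]]
[ 0.64071769 -0.17938347]
call 0 dp [-0.44, 0.83, 12.6] turn 0.012
dock xy -0.2179260018905778 -0.0008704596417310696
```

>>> arm_command([
  [-0.2,0.4,3],
  [-0.4,0.8,6],
  [-0.4,0.8,9],
  [-0.4,0.8,12],
  [-0.4,0.8,12.6],
], hand=[1,1,1,1,1], turn=[0.01,0.012,0.012,0.012,0.012], grip_force=100)

```text
time_s: 19.2
eef_pos: [0.6402, -0.1789, 0.2109]
tcp_rot: [-3.135, -0.14, 0.011]
contact_force: [-1.0, -0.0, -0.1]
finger_gap: 0.0856
grip_force: 0.0
```

>>> arm_command([
  [0,0,0],
  [0,0,0],
  [0,0,0],
  [0,0,0],
  [0,0,0],
], hand=[0.5,0,0,0,0], turn=[0,0,0,0,0])

```text
time_s: 19.62
eef_pos: [0.6413, -0.1793, 0.2173]
tcp_rot: [3.137, 0.142, 0.004]
contact_force: [-0.4, -0.5, 0.6]
finger_gap: 0.0256
grip_force: 0.0
```

>>> arm_command([
  [0,0,0],
  [0,0,0],
  [0,0,0],
  [0,0,0],
  [0,0,0],
], hand=[0,0,0,0,0], turn=[0,0,0,0,0])

```text
time_s: 20.03
eef_pos: [0.6412, -0.1792, 0.217]
tcp_rot: [3.138, 0.143, 0.002]
contact_force: [-1.0, 0.8, 4.6]
finger_gap: 0.0106
grip_force: 98.4
```

Run:
```python
from h import *
st()
t=dict(np.load("top0.npz"));s=dict(np.load("side0.npz"))
T=lambda x,y:np.array([140+x/4,130+y/4]);S=lambda x,y:np.array([140+x/4,150+y/4])
print(atz(s,S(215,235),.013),atz(s,S(42,345),.013),atz(s,S(172,430),.013))
for p in((350,278),(318,100),(62,140),(92,328),(88,312),(78,155)):print(atz(t,T(*p),.013))
```

```text
t 20.03 grasp [ 0.6415 -0.1793  0.062 ] psi -1.4798 tilt [ 0.002 -0.001 -1.   ] q6 1.03 F [-1.   0.8  4.6] gap 0.0106 g 98.4
[0.682  0.1549 0.013 ] [0.665  0.3509 0.013 ] [0.5084 0.3386 0.013 ]
[0.5326 0.1282 0.013 ]
[0.6843 0.1456 0.013 ]
[0.6662 0.357  0.013 ]
[0.5077 0.3364 0.013 ]
[0.521  0.3393 0.013 ]
[0.6524 0.3442 0.013 ]
```

Run:
```python
from h import *
t=dict(np.load("top0.npz"))
g=cv2.resize(t["frame"],None,fx=4,fy=4,interpolation=cv2.INTER_CUBIC).astype(float).mean(2)
# bright rail profile per column (crop px cols)
for nm,y0,y1,cols in(("-y",85,175,[*range(90,95,2),*range(140,235,5)]),("+y",265,345,[*range(105,128,4),*range(165,198,4),*range(240,275,4)])):
    P=[]
    for c in cols:
        col=g[(130*4+y0):(130*4+y1),140*4+c];m=col>115;ys=np.where(m)[0]
        if len(ys)<6: continue
        # largest run
        r=np.split(ys,np.where(np.diff(ys)>1)[0]+1);r=max(r,key=len)
        P.append(atz(t,(140+c/4,130+(y0+(r[0]+r[-1])/2)/4),.013)[:2].tolist()+[len(r)])
    P=np.array(P);k=abs(P[:,2]-np.median(P[:,2]))<4;P=P[k];a,b=np.polyfit(P[:,1],P[:,0],1);print(nm,k.sum(),np.median(P[:,2]),"yaw",np.pi/2-np.arctan(a),"x at y=.13:",a*.13+b,"y=.3",a*.3+b,np.std(P[:,0]-a*P[:,1]-b))
```

```text
-y 22 22.0 yaw 1.6790593048762132 x at y=.13: 0.6800400556487834 y=.3 0.6615631042409057 0.00033294356069381114
+y 18 23.0 yaw 1.6795541849239244 x at y=.13: 0.5392012886145761 y=.3 0.5206392091838348 0.00029664061773075677
```

Run:
```python
from h import *
go(.6329,-.08,.0625,-1.4626)
f=lambda y:(.6101-.1088*(y-.13),y,.0625,-1.4626)
go(*f(.02),start=f(-.08));go(*f(.128),start=f(.02))
```

```text
call 0 dp [0.07, -9.95, -0.05] turn -0.017
call 0 dp [-0.0, -10.06, -0.0] turn -0.0
call 0 dp [-0.0, -10.86, -0.0] turn -0.0
```

>>> arm_command([
  [0,-2,-0.05],
  [0.05,-4,-0.05],
  [0.07,-6,-0.05],
  [0.07,-8,-0.05],
  [0.07,-9.95,-0.05],
], hand=[0,0,0,0,0], turn=[-0.005,-0.01,-0.017,-0.017,-0.017])

```text
time_s: 20.45
eef_pos: [0.6328, -0.0796, 0.217]
tcp_rot: [3.136, 0.169, 0.002]
contact_force: [0.3, -3.0, 1.6]
finger_gap: 0.0105
grip_force: 98.2
```

Run:
```python
from h import *
st();go(.6329,-.08,.0625,-1.4626)
```

```text
t 20.45 grasp [ 0.6331 -0.0798  0.062 ] psi -1.4634 tilt [ 0.002 -0.001 -1.   ] q6 1.15 F [ 0.3 -3.   1.6] gap 0.0105 g 98.2
call 0 dp [0.0, 0.04, -0.05] turn -0.001
```

>>> arm_command([
  [0,-0.8,0],
  [0,-1.7,0],
  [0,-2.6,0],
  [0,-3.5,0],
  [0,-4.4,0],
], hand=[0,0,0,0,0], turn=[0,0,0,0,0])

```text
time_s: 20.87
eef_pos: [0.6284, -0.0368, 0.217]
tcp_rot: [3.136, 0.168, 0.003]
contact_force: [0.3, -3.9, 5.9]
finger_gap: 0.0109
grip_force: 98.7
```

>>> arm_command([
  [0,-0.8,0],
  [0,-1.6,0],
  [0,-2.4,0],
  [0,-3.2,0],
  [0,-4,0],
], hand=[0,0,0,0,0], turn=[0,0,0,0,0])

```text
time_s: 21.28
eef_pos: [0.6241, 0.0029, 0.217]
tcp_rot: [3.136, 0.168, 0.003]
contact_force: [1.0, -4.3, 5.2]
finger_gap: 0.0108
grip_force: 98.7
```

Run:
```python
from h import *
st();print(np.round(read_state()["moment"],2));go(.6101,.13,.0625,-1.4626)
```

```text
t 21.28 grasp [0.6244 0.0027 0.062 ] psi -1.464 tilt [ 0.002 -0.001 -1.   ] q6 1.28 F [ 1.  -4.3  5.2] gap 0.0108 g 98.7
[-0.46 -0.05 -0.01]
call 0 dp [-0.04, -12.78, -0.05] turn -0.001
```

Entering smoothly with no side force. Continuing.

>>> arm_command([
  [0,-1,0],
  [0,-2,0],
  [0,-3,0],
  [0,-4,0],
  [0,-5,0],
], hand=[0,0,0,0,0], turn=[0,0,0,0,0])

```text
time_s: 21.7
eef_pos: [0.6188, 0.0527, 0.217]
tcp_rot: [3.136, 0.168, 0.003]
contact_force: [0.2, -4.6, 6.9]
finger_gap: 0.0109
grip_force: 98.8
```

>>> arm_command([
  [0,-1,0],
  [0,-2,0],
  [0,-3,0],
  [0,-4,0],
  [0,-5,0],
], hand=[0,0,0,0,0], turn=[0,0,0,0,0])

```text
time_s: 22.12
eef_pos: [0.6134, 0.1025, 0.217]
tcp_rot: [3.136, 0.168, 0.003]
contact_force: [0.2, -4.5, 6.4]
finger_gap: 0.0107
grip_force: 98.9
```

>>> arm_command([
  [0,-0.5,0],
  [0,-1,0],
  [0,-1.5,0],
  [0,-2,0],
  [0,-2.3,0],
], hand=[0,0,0,0,0], turn=[0,0,0,0,0])

```text
time_s: 22.53
eef_pos: [0.6109, 0.1253, 0.217]
tcp_rot: [3.136, 0.168, 0.003]
contact_force: [0.1, -4.0, 5.9]
finger_gap: 0.0106
grip_force: 98.9
```

>>> arm_command([
  [0,-0.2,0],
  [0,-0.4,0],
  [0,-0.6,0],
  [0,-0.8,0],
  [0,-0.8,0],
], hand=[0,0,0,0,0], turn=[0,0,0,0,0])

```text
time_s: 22.95
eef_pos: [0.6101, 0.1332, 0.217]
tcp_rot: [3.137, 0.168, 0.003]
contact_force: [0.4, -2.2, 5.6]
finger_gap: 0.0109
grip_force: 98.9
```

Run:
```python
from h import *
st();print(np.round(read_state()["moment"],2))
```

```text
t 22.95 grasp [0.6103 0.1332 0.062 ] psi -1.4637 tilt [ 0.002 -0.    -1.   ] q6 1.49 F [ 0.4 -2.2  5.6] gap 0.0109 g 98.9
[-0.27 -0.03  0.  ]
```

Not at the stop yet (expected near y ≈ 0.134). Creeping until the force rises.

>>> arm_command([
  [0,-0.1,0],
  [0,-0.2,0],
  [0,-0.3,0],
  [0,-0.4,0],
  [0,-0.4,0],
], hand=[0,0,0,0,0], turn=[0,0,0,0,0])

```text
time_s: 23.37
eef_pos: [0.6097, 0.1367, 0.217]
tcp_rot: [3.136, 0.168, 0.003]
contact_force: [1.2, -4.2, 6.6]
finger_gap: 0.0109
grip_force: 98.9
```

>>> arm_command([
  [0,-0.1,0],
  [0,-0.2,0],
  [0,-0.3,0],
  [0,-0.3,0],
  [0,-0.3,0],
], hand=[0,0,0,0,0], turn=[0,0,0,0,0])

```text
time_s: 23.78
eef_pos: [0.6098, 0.1378, 0.217]
tcp_rot: [3.132, 0.167, 0.002]
contact_force: [0.2, -18.6, 6.9]
finger_gap: 0.0109
grip_force: 99.2
```

Home: the force jumped to −18.6 N at the stop. Releasing and going to the clamp handle.

>>> arm_command([
  [0,0.05,0],
  [0,0.1,0],
  [0,0.1,0],
  [0,0.1,0],
  [0,0.1,0],
], hand=[0,0.3,0.5,1,1], turn=[0,0,0,0,0])

```text
time_s: 24.2
eef_pos: [0.6089, 0.1398, 0.2159]
tcp_rot: [-3.137, -0.169, 0.001]
contact_force: [0.7, -0.2, 0.1]
finger_gap: 0.0583
grip_force: 0.0
```

>>> arm_command([
  [0,0,0],
  [0,0,-3],
  [0,0,-7],
  [0,0,-10.5],
  [0,0,-13.8],
], hand=[1,1,1,1,1], turn=[0,0,0,0,0])

```text
time_s: 24.62
eef_pos: [0.6087, 0.1399, 0.3563]
tcp_rot: [-3.137, -0.17, -0.001]
contact_force: [0.9, 0.1, 0.3]
finger_gap: 0.0854
grip_force: 0.0
```

Run:
```python
from h import *
st();go(.4355,.2224,.2,-1.462,dmax=18)
s=snapshot("side");t=snapshot("top");np.savez("s11.npz",**s);np.savez("t11.npz",**t)
print(blobs(s,*OR),blobs(t,*OR))
for X in([.4217,.2210,.131],[.4933,.2288,.045]):print(proj(s,X),proj(t,X))
```

```text
t 24.62 grasp [0.6088 0.1399 0.2013] psi -1.4626 tilt [ 0.001  0.    -1.   ] q6 1.5 F [0.9 0.1 0.3] gap 0.0854 g 0.0
call 0 dp [-8.17, -5.04, 0.06] turn -0.0
call 1 dp [-8.16, -5.04, 0.06] turn -0.0
[(np.int32(99), [203, 198, 13, 18], [209.8, 205.7]), (np.int32(68), [216, 220, 13, 13], [222.5, 225.5]), (np.int32(327), [8, 243, 21, 31], [18.3, 258.0]), (np.int32(434), [70, 319, 21, 35], [80.6, 335.7])] [(np.int32(90), [10, 157, 18, 12], [19.1, 163.0]), (np.int32(99), [4, 273, 18, 9], [12.7, 277.2])]
[228.91413603 222.85346256] [194.3860319 231.2299531]
[212.4882186  235.27754218] [195.24314564 212.15045581]
```

>>> arm_command([
  [-2,-1.2,0],
  [-5,-3,0],
  [-8.2,-5,0.1],
  [-8.2,-5,0.1],
  [-8.2,-5,0.1],
], hand=[1,1,1,1,1], turn=[0,0,0,0,0])

```text
time_s: 25.13
eef_pos: [0.5208, 0.1814, 0.3531]
tcp_rot: [-3.137, -0.172, 0.001]
contact_force: [0.8, -1.0, -1.3]
finger_gap: 0.0856
grip_force: 0.0
```

>>> arm_command([
  [-2.5,-1.5,0],
  [-5.5,-3.4,0],
  [-8.2,-5,0],
  [-8.2,-5,0],
  [-8.2,-5,0],
], hand=[1,1,1,1,1], turn=[0,0,0,0,0])

```text
time_s: 25.55
eef_pos: [0.4351, 0.2218, 0.3533]
tcp_rot: [3.137, 0.171, 0.001]
contact_force: [0.3, -0.5, 0.8]
finger_gap: 0.0857
grip_force: 0.0
```

>>> arm_command([
  [0,0,2],
  [0,0,4],
  [0,0,6],
  [0,0,8],
  [0,0,8.4],
], hand=[1,1,1,1,1], turn=[0,0,0,0,0])

```text
time_s: 25.97
eef_pos: [0.4363, 0.2206, 0.2663]
tcp_rot: [3.136, 0.167, -0.007]
contact_force: [-0.2, -0.9, -0.1]
finger_gap: 0.0851
grip_force: 0.0
```

>>> arm_command([
  [0,0,0],
  [0,0,0],
  [0,0,0],
  [0,0,0],
  [0,0,0],
], hand=[0.5,0.2,0.2,0.2,0.2], turn=[0,0,0,0,0], grip_force=20)

```text
time_s: 26.38
eef_pos: [0.4354, 0.2214, 0.27]
tcp_rot: [-3.137, -0.169, -0.003]
contact_force: [0.1, -0.2, -0.8]
finger_gap: 0.0254
grip_force: 0.0
```

Run:
```python
from h import *
st()
```

```text
t 26.38 grasp [0.4356 0.2214 0.115 ] psi -1.463 tilt [ 0.002  0.    -1.   ] q6 1.69 F [ 0.1 -0.2 -0.8] gap 0.0254 g 0.0
```

>>> arm_command([
  [0,0,0],
  [0,0,0],
  [0,0,0],
  [0,0,0],
], hand=[0.1,0.1,0.1,0.1], turn=[0,0,0,0])

```text
time_s: 26.72
eef_pos: [0.4352, 0.2212, 0.2698]
tcp_rot: [3.137, 0.169, 0.001]
contact_force: [-1.5, -5.0, 6.4]
finger_gap: 0.0204
grip_force: 21.6
```

>>> arm_command([
  [0.35,0,-0.3],
  [0.75,0,-0.55],
  [1.1,0,-0.8],
  [1.5,0,-1.03],
  [1.9,0,-1.25],
], hand=[0.1,0.1,0.1,0.1,0.1], turn=[0,0,0,0,0])

```text
time_s: 27.13
eef_pos: [0.4539, 0.2233, 0.2812]
tcp_rot: [3.136, 0.169, -0.006]
contact_force: [-2.8, -3.6, -4.5]
finger_gap: 0.0202
grip_force: 21.5
```

Run:
```python
from h import *
st()
```

```text
t 27.13 grasp [0.4534 0.2231 0.1262] psi -1.4629 tilt [-0.003 -0.001 -1.   ] q6 1.69 F [-2.8 -3.6 -4.5] gap 0.0202 g 21.5
```

>>> arm_command([
  [0.45,0,-0.2],
  [0.9,0,-0.37],
  [1.3,0,-0.5],
  [1.75,0,-0.62],
  [2.2,0,-0.73],
], hand=[0.1,0.1,0.1,0.1,0.1], turn=[0,0,0,0,0])

```text
time_s: 27.55
eef_pos: [0.4758, 0.2257, 0.2886]
tcp_rot: [3.136, 0.169, -0.006]
contact_force: [-4.6, -3.2, -2.4]
finger_gap: 0.0203
grip_force: 21.2
```

>>> arm_command([
  [0.45,0,-0.08],
  [0.9,0,-0.13],
  [1.4,0,-0.17],
  [1.85,0,-0.18],
  [1.85,0,-0.18],
], hand=[0.1,0.1,0.1,0.1,0.1], turn=[0,0,0,0,0])

```text
time_s: 27.97
eef_pos: [0.4948, 0.2277, 0.2906]
tcp_rot: [3.137, 0.169, -0.002]
contact_force: [-0.1, -3.5, -1.9]
finger_gap: 0.0204
grip_force: 21.1
```

>>> arm_command([
  [0.2,0,0],
  [0.4,0,0],
  [0.4,0,0],
], hand=[0.1,0.1,0.1], turn=[0,0,0])

```text
time_s: 28.22
eef_pos: [0.4971, 0.2281, 0.2905]
tcp_rot: [3.136, 0.17, -0.01]
contact_force: [-11.4, -4.9, 4.4]
finger_gap: 0.0207
grip_force: 21.7
```

Run:
```python
from h import *
st()
```

```text
t 28.22 grasp [0.4962 0.2278 0.1355] psi -1.4627 tilt [-0.006 -0.001 -1.   ] q6 1.68 F [-11.4  -4.9   4.4] gap 0.0207 g 21.7
```

The handle is at its lock stop (−11 N). Releasing and re-measuring the brackets.

>>> arm_command([
  [-0.1,0,0],
  [-0.2,0,0],
  [-0.2,0,0],
  [-0.2,0,-1],
  [-0.2,0,-3],
], hand=[0.1,0.5,0.8,0.8,0.8], turn=[0,0,0,0,0])

```text
time_s: 28.63
eef_pos: [0.4964, 0.2281, 0.3202]
tcp_rot: [3.137, 0.169, -0.005]
contact_force: [-0.1, 0.1, 0.1]
finger_gap: 0.0674
grip_force: 0.0
```

>>> arm_command([
  [0,0,-2.5],
  [0,0,-5],
  [0,0,-7.5],
  [0,0,-7.5],
  [0,0,-7.5],
], hand=[0.8,0.8,0.8,0.8,0.8], turn=[0,0,0,0,0])

```text
time_s: 29.05
eef_pos: [0.4963, 0.2281, 0.3978]
tcp_rot: [-3.136, -0.169, -0.007]
contact_force: [-0.1, -0.6, -0.8]
finger_gap: 0.0683
grip_force: 0.0
```

Run:
```python
from h import *
st()
s=snapshot("side");t=snapshot("top");np.savez("s12.npz",**s);np.savez("t12.npz",**t)
print("or",blobs(s,*OR),blobs(t,*OR));print("y",blobs(s,*YEL),blobs(t,*YEL,8))
for n in("side","top"):
    b=dict(np.load(n+"0.npz"));print(n,blobs(b,*YEL,8))
X=[.4933,.2288,.157];print(proj(s,X),proj(t,X))
crop(s,235,195,70,60,"b12.png",8)
```

```text
t 29.05 grasp [0.497  0.2283 0.2428] psi -1.4629 tilt [ 0.004  0.001 -1.   ] q6 1.68 F [-0.1 -0.6 -0.8] gap 0.0683 g 0.0
or [(np.int32(42), [203, 197, 13, 8], [209.2, 200.3]), (np.int32(329), [8, 243, 21, 31], [18.3, 258.0]), (np.int32(434), [70, 319, 21, 35], [80.6, 335.6])] [(np.int32(60), [10, 157, 18, 12], [19.1, 163.6]), (np.int32(75), [4, 274, 18, 8], [12.2, 277.1])]
y [(np.int32(1059), [101, 218, 48, 46], [126.1, 239.0]), (np.int32(160), [274, 218, 16, 19], [281.2, 229.3]), (np.int32(262), [199, 249, 19, 23], [207.2, 260.5]), (np.int32(926), [113, 256, 44, 40], [134.6, 276.6])] [(np.int32(1630), [71, 178, 65, 43], [103.6, 199.8]), (np.int32(176), [256, 236, 17, 18], [264.2, 244.8])]
side [(np.int32(159), [258, 215, 16, 19], [264.5, 225.9]), (np.int32(1060), [101, 218, 48, 46], [126.1, 239.0]), (np.int32(269), [199, 249, 19, 23], [207.2, 260.3]), (np.int32(926), [113, 256, 44, 40], [134.6, 276.6])]
top [(np.int32(1661), [71, 178, 67, 43], [104.2, 199.9]), (np.int32(172), [247, 221, 16, 17], [254.2, 229.3]), (np.int32(181), [169, 225, 14, 16], [176.3, 232.7])]
[210.68115852 206.97895895] [189.18064573 205.34628953]
```

Run:
```python
from h import *
def rect(s,box,lo=YEL[0],hi=YEL[1]):
    x,y,w,h=box;im=cv2.resize(s["frame"][y-4:y+h+4,x-4:x+w+4],None,fx=6,fy=6,interpolation=cv2.INTER_CUBIC)
    m=cv2.inRange(cv2.cvtColor(im,cv2.COLOR_RGB2HSV),lo,hi);n,l,a,c=cv2.connectedComponentsWithStats(m);k=1+np.argmax(a[1:,4])
    p=np.argwhere(l==k)[:,::-1].astype(np.float32);r=cv2.minAreaRect(p);b=cv2.boxPoints(r)/6+np.array([x-4.,y-4.]);return c[k]/6+[x-4,y-4],b
t0=dict(np.load("top0.npz"));t=dict(np.load("t12.npz"));s0=dict(np.load("side0.npz"));s=dict(np.load("s12.npz"))
for nm,im,box in(("B0",t0,(247,221,16,17)),("B",t,(256,236,17,18)),("A0",t0,(169,225,14,16))):
    c,b=rect(im,box);w=np.array([atz(im,q,.045)[:2] for q in b]);e=[w[1]-w[0],w[2]-w[1]]
    print(nm,"cent z.03",atz(im,c,.03)[:2],"rect mid",w.mean(0).round(4),[(np.linalg.norm(v).round(4),np.arctan2(v[1],v[0]).round(3)) for v in e])
print("side shift",atz(s,(281.2,229.3),.02)-atz(s0,(264.5,225.9),.02))
hsv=cv2.cvtColor(s["frame"],cv2.COLOR_RGB2HSV);m=cv2.inRange(hsv,(3,130,30),(18,255,255));n,_,a,c=cv2.connectedComponentsWithStats(m);print([(a[i].tolist()) for i in range(1,n) if a[i][4]>10 and 190<c[i][0]<240])
go(.434,.2925,.15,0)
```

```text
B0 cent z.03 [0.426  0.0482] rect mid [0.424  0.0482] [(np.float64(0.0378), np.float64(-1.185)), (np.float64(0.0484), np.float64(-2.763))]
B cent z.03 [0.3757 0.0213] rect mid [0.3745 0.0214] [(np.float64(0.0378), np.float64(-1.149)), (np.float64(0.0465), np.float64(-2.723))]
A0 cent z.03 [0.4345 0.2921] rect mid [0.4326 0.291 ] [(np.float64(0.0435), np.float64(-1.61)), (np.float64(0.0485), np.float64(-3.14))]
side shift [-0.0522 -0.0259  0.    ]
[[203, 196, 14, 32, 277]]
call 0 dp [-1.83, -2.36, 3.02] turn -0.488
call 1 dp [-0.51, -2.94, 3.02] turn -0.488
call 2 dp [0.93, -2.84, 3.02] turn -0.488
```

The handle reads upright. Bracket A is at (0.434, 0.292) with yaw 0, B at (0.374, 0.021) with yaw 0.42. Fetching A.

>>> arm_command([
  [-0.4,-0.5,0],
  [-0.8,-1,0],
  [-1.2,-1.5,0],
  [-1.6,-2,0],
  [-1.8,-2.4,0],
], hand=[0.8,0.8,0.8,0.8,0.8], turn=[-0.1,-0.2,-0.3,-0.4,-0.49])

```text
time_s: 29.57
eef_pos: [0.4755, 0.2502, 0.3948]
tcp_rot: [-3.0, -0.933, 0.004]
contact_force: [0.1, 0.5, -0.2]
finger_gap: 0.0686
grip_force: 0.0
```

>>> arm_command([
  [-0.1,-0.6,0],
  [-0.2,-1.2,0],
  [-0.3,-1.8,0],
  [-0.4,-2.4,0],
  [-0.5,-2.9,0],
], hand=[0.8,0.8,0.8,0.8,0.8], turn=[-0.1,-0.2,-0.3,-0.4,-0.49])

```text
time_s: 29.98
eef_pos: [0.4552, 0.2714, 0.3948]
tcp_rot: [-2.684, -1.632, 0.003]
contact_force: [-0.9, -0.3, 0.5]
finger_gap: 0.0686
grip_force: 0.0
```

>>> arm_command([
  [0.2,-0.6,0],
  [0.4,-1.2,0],
  [0.6,-1.8,0],
  [0.8,-2.4,0],
  [0.9,-2.8,0],
], hand=[0.8,0.8,0.8,0.8,0.8], turn=[-0.1,-0.2,-0.3,-0.4,-0.49])

```text
time_s: 30.4
eef_pos: [0.4345, 0.2924, 0.3948]
tcp_rot: [-2.207, -2.234, 0.003]
contact_force: [0.5, -0.2, -0.1]
finger_gap: 0.0683
grip_force: 0.0
```

Run:
```python
from h import *
st();go(.434,.292,.03,0,dmax=30)
s=snapshot("side");print(blobs(s,*YEL))
```

```text
t 30.4 grasp [0.4342 0.2924 0.2398] psi 0.0123 tilt [-0.002 -0.001 -1.   ] q6 0.35 F [ 0.5 -0.2 -0.1] gap 0.0683 g 0.0
call 0 dp [-0.04, -0.05, 20.98] turn 0.012
[(np.int32(1059), [101, 218, 48, 46], [126.1, 239.0]), (np.int32(164), [274, 218, 16, 19], [281.4, 229.1]), (np.int32(249), [199, 249, 19, 23], [207.3, 260.9]), (np.int32(927), [113, 256, 44, 40], [134.6, 276.6])]
```

>>> arm_command([
  [0,0,3],
  [0,0,6],
  [0,0,9],
  [0,0,12],
  [0,0,15],
], hand=[0.8,0.8,0.8,0.8,0.8], turn=[0.012,0.012,0.012,0.012,0.012], grip_force=60)

```text
time_s: 30.87
eef_pos: [0.4346, 0.2918, 0.2439]
tcp_rot: [-2.229, -2.213, 0.002]
contact_force: [0.7, -0.2, 0.9]
finger_gap: 0.0681
grip_force: 0.0
```

>>> arm_command([
  [0,0,1.5],
  [0,0,3],
  [0,0,4.5],
  [0,0,6],
  [0,0,6],
], hand=[0.8,0.8,0.8,0.8,0.8], turn=[0,0,0,0,0])

```text
time_s: 31.28
eef_pos: [0.4342, 0.2916, 0.1829]
tcp_rot: [-2.228, -2.212, 0.008]
contact_force: [0.8, -0.1, 0.0]
finger_gap: 0.0682
grip_force: 0.0
```

>>> arm_command([
  [0,0,0],
  [0,0,0],
  [0,0,0],
  [0,0,0],
  [0,0,0],
], hand=[0.3,0.3,0.3,0.3,0.3], turn=[0,0,0,0,0])

```text
time_s: 31.7
eef_pos: [0.4349, 0.2921, 0.1866]
tcp_rot: [2.227, 2.215, 0.002]
contact_force: [-0.4, -0.7, 3.6]
finger_gap: 0.0436
grip_force: 61.8
```

>>> arm_command([
  [0,0,0],
  [0,0,-0.5],
  [0,0,-2],
  [0,0,-3.5],
  [0,0,-5],
], hand=[0.3,0.3,0.3,0.3,0.3], turn=[0,0,0,0,0])

```text
time_s: 32.12
eef_pos: [0.4346, 0.292, 0.2364]
tcp_rot: [-2.227, -2.216, 0.001]
contact_force: [-0.2, 0.7, -1.1]
finger_gap: 0.0433
grip_force: 61.2
```

Run:
```python
from h import *
st()
x=np.array([-.108,.994]);y=np.array([-.994,-.108]);c=np.array([.599,.2372])
for n,a,b in(("P1",.050,-.015),("P2",-.025,-.015)):print(n,c+a*x+b*y)
```

```text
t 32.12 grasp [0.4345 0.292  0.0814] psi -0.005 tilt [-0.001 -0.    -1.   ] q6 0.37 F [-0.2  0.7 -1.1] gap 0.0433 g 61.2
P1 [0.60851 0.28852]
P2 [0.61661 0.21397]
```

Run:
```python
from h import *
t=dict(np.load("top0.npz"))
for p in((137,205),(120,180),(122,200)):print(atz(t,p,.18),atz(t,p,.03))
go(.6085,.2885,.25,-1.4626,tmax=.5)
```

```text
[0.5008 0.3708 0.18  ] [0.5332 0.4143 0.03  ]
[0.5769 0.4182 0.18  ] [0.6194 0.4679 0.03  ]
[0.5183 0.4127 0.18  ] [0.5531 0.4617 0.03  ]
call 0 dp [-0.09, 5.8, -5.62] turn 0.486
call 1 dp [2.63, 5.17, -5.62] turn 0.486
call 2 dp [4.74, 3.34, -5.62] turn 0.486
```

>>> arm_command([
  [0,0,-3],
  [0,0,-6.5],
  [0,0,-10],
  [0,0,-13.5],
  [0,0,-16.8],
], hand=[0.3,0.3,0.3,0.3,0.3], turn=[0,0,0,0,0])

```text
time_s: 32.53
eef_pos: [0.4342, 0.2919, 0.406]
tcp_rot: [2.227, 2.216, 0.0]
contact_force: [1.0, -0.2, -2.4]
finger_gap: 0.0432
grip_force: 61.3
```

>>> arm_command([
  [0,1.1,0],
  [0,2.3,0],
  [-0.1,3.5,0],
  [-0.1,4.7,0],
  [-0.1,5.8,0],
], hand=[0.3,0.3,0.3,0.3,0.3], turn=[0.1,0.2,0.3,0.4,0.486])

```text
time_s: 32.95
eef_pos: [0.4932, 0.2906, 0.4038]
tcp_rot: [-2.699, -1.608, 0.001]
contact_force: [-0.2, 0.0, -0.8]
finger_gap: 0.0431
grip_force: 61.4
```

>>> arm_command([
  [0.5,1,0],
  [1,2,0],
  [1.6,3.1,0],
  [2.1,4.2,0],
  [2.6,5.2,0],
], hand=[0.3,0.3,0.3,0.3,0.3], turn=[0.1,0.2,0.3,0.4,0.486])

```text
time_s: 33.37
eef_pos: [0.5514, 0.289, 0.4036]
tcp_rot: [-3.006, -0.911, 0.002]
contact_force: [-0.5, -0.9, -0.2]
finger_gap: 0.0435
grip_force: 61.3
```

>>> arm_command([
  [0.9,0.6,0],
  [1.9,1.3,0],
  [2.9,2,0],
  [3.9,2.7,0],
  [4.7,3.3,0],
], hand=[0.3,0.3,0.3,0.3,0.3], turn=[0.1,0.2,0.3,0.4,0.486])

```text
time_s: 33.78
eef_pos: [0.6089, 0.288, 0.4035]
tcp_rot: [3.137, 0.161, -0.002]
contact_force: [-0.1, 0.0, -2.2]
finger_gap: 0.0428
grip_force: 61.2
```

Run:
```python
from h import *
st();go(.6085,.2885,.037,-1.4626,dmax=30)
```

```text
t 33.78 grasp [0.6087 0.288  0.2485] psi -1.4682 tilt [-0.001 -0.    -1.   ] q6 1.73 F [-0.1  0.  -2.2] gap 0.0428 g 61.2
call 0 dp [-0.03, -0.05, 21.15] turn -0.006
```

>>> arm_command([
  [0,0,3],
  [0,0,6],
  [0,0,9],
  [0,0,12],
  [0,0,15],
], hand=[0.3,0.3,0.3,0.3,0.3], turn=[-0.006,-0.006,-0.006,-0.006,-0.006])

```text
time_s: 34.2
eef_pos: [0.6079, 0.2881, 0.2524]
tcp_rot: [3.136, 0.179, -0.001]
contact_force: [0.7, -0.2, -1.3]
finger_gap: 0.0429
grip_force: 61.6
```

>>> arm_command([
  [0,0,1.7],
  [0,0,3.4],
  [0,0,5],
  [0,0,5.9],
  [0,0,6.2],
], hand=[0.3,0.3,0.3,0.3,0.3], turn=[0,0,0,0,0])

```text
time_s: 34.62
eef_pos: [0.608, 0.2881, 0.1907]
tcp_rot: [3.136, 0.179, -0.005]
contact_force: [-3.2, -0.2, 3.2]
finger_gap: 0.0433
grip_force: 62.2
```

>>> arm_command([
  [0,0,0],
  [0,0,0],
  [0,0,0],
  [0,0,0],
  [0,0,0],
], hand=[0.3,0.75,0.75,0.75,0.75], turn=[0,0,0,0,0])

```text
time_s: 35.03
eef_pos: [0.6084, 0.2882, 0.1926]
tcp_rot: [-3.136, -0.179, -0.002]
contact_force: [0.5, 0.8, -0.3]
finger_gap: 0.0639
grip_force: 0.0
```

>>> arm_command([
  [0,0,-2],
  [0,0,-5],
  [0,0,-9],
  [0,0,-13],
  [0,0,-17],
], hand=[0.75,0.75,0.75,0.75,0.75], turn=[0,0,0,0,0])

```text
time_s: 35.45
eef_pos: [0.6079, 0.288, 0.3641]
tcp_rot: [-3.136, -0.179, -0.0]
contact_force: [0.3, -0.0, -0.0]
finger_gap: 0.0641
grip_force: 0.0
```

Run:
```python
from h import *
st();go(.374,.0214,.2,.42,tmax=.48)
```

```text
t 35.45 grasp [0.608  0.288  0.2091] psi -1.457 tilt [ 0.  0. -1.] q6 1.72 F [ 0.3 -0.  -0. ] gap 0.0641 g 0.0
call 0 dp [-6.57, 5.96, 0.23] turn -0.469
call 1 dp [-8.55, 2.34, 0.23] turn -0.469
call 2 dp [-8.69, -1.78, 0.23] turn -0.469
call 3 dp [-6.95, -5.51, 0.23] turn -0.469
```

>>> arm_command([
  [-1.3,1.2,0],
  [-2.6,2.4,0],
  [-4,3.6,0],
  [-5.3,4.8,0],
  [-6.6,6,0],
], hand=[0.8,0.8,0.8,0.8,0.8], turn=[-0.1,-0.2,-0.3,-0.4,-0.469])

```text
time_s: 35.87
eef_pos: [0.5488, 0.2204, 0.3623]
tcp_rot: [3.007, 0.91, 0.001]
contact_force: [0.6, -0.6, 0.4]
finger_gap: 0.0681
grip_force: 0.0
```

>>> arm_command([
  [-1.7,0.5,0],
  [-3.4,0.9,0],
  [-5.1,1.4,0],
  [-6.8,1.9,0],
  [-8.5,2.3,0],
], hand=[0.8,0.8,0.8,0.8,0.8], turn=[-0.1,-0.2,-0.3,-0.4,-0.469])

```text
time_s: 36.28
eef_pos: [0.4906, 0.1544, 0.3622]
tcp_rot: [2.713, 1.584, 0.001]
contact_force: [-0.3, 0.5, 0.4]
finger_gap: 0.0684
grip_force: 0.0
```

>>> arm_command([
  [-1.7,-0.3,0],
  [-3.4,-0.7,0],
  [-5.2,-1.1,0],
  [-7,-1.5,0],
  [-8.7,-1.8,0],
], hand=[0.8,0.8,0.8,0.8,0.8], turn=[-0.1,-0.2,-0.3,-0.4,-0.469])

```text
time_s: 36.7
eef_pos: [0.4316, 0.0879, 0.3622]
tcp_rot: [2.27, 2.171, 0.001]
contact_force: [0.4, 0.6, 0.3]
finger_gap: 0.0683
grip_force: 0.0
```

>>> arm_command([
  [-1.4,-1.1,0],
  [-2.8,-2.2,0],
  [-4.2,-3.3,0],
  [-5.6,-4.4,0],
  [-7,-5.5,0],
], hand=[0.8,0.8,0.8,0.8,0.8], turn=[-0.1,-0.2,-0.3,-0.4,-0.469])

```text
time_s: 37.12
eef_pos: [0.3733, 0.0208, 0.3622]
tcp_rot: [1.704, 2.638, 0.001]
contact_force: [0.6, -0.1, 0.1]
finger_gap: 0.0683
grip_force: 0.0
```

Run:
```python
from h import *
st();go(.374,.0214,.03,.42,dmax=30)
s=snapshot("side");t=snapshot("top");print(blobs(s,*YEL),blobs(t,*YEL))
```

```text
t 37.12 grasp [0.3734 0.0207 0.2072] psi 0.4242 tilt [ 0.001 -0.    -1.   ] q6 -0.69 F [ 0.6 -0.1  0.1] gap 0.0683 g 0.0
call 0 dp [0.03, 0.09, 17.72] turn 0.004
[(np.int32(1059), [101, 218, 48, 46], [126.1, 239.0]), (np.int32(161), [274, 219, 16, 18], [281.4, 229.4]), (np.int32(187), [166, 221, 17, 21], [174.6, 232.1]), (np.int32(926), [113, 256, 44, 40], [134.6, 276.6])] [(np.int32(137), [169, 171, 16, 14], [176.4, 179.0]), (np.int32(1665), [71, 178, 67, 43], [104.2, 199.8])]
```

>>> arm_command([
  [0,0.1,3],
  [0,0.1,6],
  [0,0.1,9],
  [0,0.1,11],
  [0,0.1,13],
], hand=[0.8,0.8,0.8,0.8,0.8], turn=[0,0,0,0,0])

```text
time_s: 37.63
eef_pos: [0.3752, 0.022, 0.2309]
tcp_rot: [1.713, 2.633, 0.0]
contact_force: [-0.6, -0.6, -0.1]
finger_gap: 0.0685
grip_force: 0.0
```

>>> arm_command([
  [0,0,1.5],
  [0,0,3],
  [0,0,4.3],
  [0,0,4.6],
  [0,0,4.6],
], hand=[0.8,0.8,0.8,0.8,0.8], turn=[0,0,0,0,0])

```text
time_s: 38.05
eef_pos: [0.3753, 0.0219, 0.1855]
tcp_rot: [-1.711, -2.633, 0.0]
contact_force: [-0.3, 1.0, 1.8]
finger_gap: 0.0689
grip_force: 0.0
```

>>> arm_command([
  [0,0,0],
  [0,0,0],
  [0,0,0],
  [0,0,0],
  [0,0,0],
], hand=[0.3,0.3,0.3,0.3,0.3], turn=[0,0,0,0,0])

```text
time_s: 38.47
eef_pos: [0.3752, 0.0217, 0.1868]
tcp_rot: [1.71, 2.633, 0.001]
contact_force: [1.0, 0.6, 6.1]
finger_gap: 0.0431
grip_force: 61.5
```

>>> arm_command([
  [0,0,0],
  [0,0,-0.5],
  [0,0,-3],
  [0,0,-6],
  [0,0,-9],
], hand=[0.3,0.3,0.3,0.3,0.3], turn=[0,0,0,0,0])

```text
time_s: 38.88
eef_pos: [0.3745, 0.0218, 0.2774]
tcp_rot: [-1.711, -2.634, 0.001]
contact_force: [1.0, 0.1, -1.9]
finger_gap: 0.043
grip_force: 61.6
```

>>> arm_command([
  [0,0,-3],
  [0,0,-6],
  [0,0,-9],
  [0,0,-12],
  [0,0,-13],
], hand=[0.3,0.3,0.3,0.3,0.3], turn=[0,0,0,0,0])

```text
time_s: 39.3
eef_pos: [0.3744, 0.0219, 0.4102]
tcp_rot: [1.707, 2.629, 0.003]
contact_force: [-0.1, -0.2, -2.3]
finger_gap: 0.0431
grip_force: 61.9
```

Run:
```python
from h import *
st();go(.6166,.214,.25,-1.4626,tmax=.48)
```

```text
t 39.3 grasp [0.3754 0.0216 0.2552] psi 0.419 tilt [ 0.007 -0.002 -1.   ] q6 -0.68 F [-0.1 -0.2 -2.3] gap 0.0431 g 61.9
call 0 dp [1.92, 7.49, 0.13] turn 0.47
call 1 dp [5.11, 5.8, 0.13] turn 0.47
call 2 dp [7.18, 2.86, 0.13] turn 0.47
call 3 dp [7.7, -0.71, 0.13] turn 0.47
```

>>> arm_command([
  [0.4,1.5,0],
  [0.8,3,0],
  [1.2,4.5,0],
  [1.6,6,0],
  [1.9,7.5,0],
], hand=[0.3,0.3,0.3,0.3,0.3], turn=[0.1,0.2,0.3,0.4,0.47])

```text
time_s: 39.72
eef_pos: [0.4356, 0.0703, 0.4064]
tcp_rot: [-2.283, -2.158, 0.0]
contact_force: [-0.1, -0.1, -2.4]
finger_gap: 0.0429
grip_force: 61.8
```

>>> arm_command([
  [1,1.2,0],
  [2,2.3,0],
  [3.1,3.5,0],
  [4.1,4.7,0],
  [5.1,5.8,0],
], hand=[0.3,0.3,0.3,0.3,0.3], turn=[0.1,0.2,0.3,0.4,0.47])

```text
time_s: 40.13
eef_pos: [0.4964, 0.1181, 0.4064]
tcp_rot: [-2.723, -1.567, 0.0]
contact_force: [0.3, -0.8, -2.2]
finger_gap: 0.0427
grip_force: 61.8
```

>>> arm_command([
  [1.4,0.6,0],
  [2.9,1.2,0],
  [4.3,1.7,0],
  [5.8,2.3,0],
  [7.2,2.9,0],
], hand=[0.3,0.3,0.3,0.3,0.3], turn=[0.1,0.2,0.3,0.4,0.47])

```text
time_s: 40.55
eef_pos: [0.5573, 0.1661, 0.4064]
tcp_rot: [-3.013, -0.89, 0.001]
contact_force: [0.4, 0.0, -2.1]
finger_gap: 0.0431
grip_force: 61.8
```

>>> arm_command([
  [1.5,-0.1,0],
  [3,-0.3,0],
  [4.6,-0.4,0],
  [6.2,-0.6,0],
  [7.7,-0.7,0],
], hand=[0.3,0.3,0.3,0.3,0.3], turn=[0.1,0.2,0.3,0.4,0.47])

```text
time_s: 40.97
eef_pos: [0.6179, 0.2142, 0.4064]
tcp_rot: [3.137, 0.164, -0.001]
contact_force: [0.3, 0.0, -1.4]
finger_gap: 0.0435
grip_force: 61.8
```

Run:
```python
from h import *
st();go(.6166,.214,.037,-1.4626,dmax=30)
```

```text
t 40.97 grasp [0.6178 0.2142 0.2514] psi -1.4661 tilt [-0.001 -0.    -1.   ] q6 1.62 F [ 0.3  0.  -1.4] gap 0.0435 g 61.8
call 0 dp [-0.13, 0.0, 21.44] turn -0.003
```

>>> arm_command([
  [-0.1,0,3],
  [-0.1,0,6],
  [-0.1,0,9],
  [-0.1,0,12],
  [-0.1,0,15],
], hand=[0.3,0.3,0.3,0.3,0.3], turn=[0,0,0,0,0])

```text
time_s: 41.38
eef_pos: [0.6163, 0.2134, 0.2551]
tcp_rot: [3.137, 0.172, -0.0]
contact_force: [1.0, 0.2, -2.1]
finger_gap: 0.0428
grip_force: 61.9
```

>>> arm_command([
  [0,0,1.7],
  [0,0,3.4],
  [0,0,5],
  [0,0,6.1],
  [0,0,6.4],
], hand=[0.3,0.3,0.3,0.3,0.3], turn=[0,0,0,0,0])

```text
time_s: 41.8
eef_pos: [0.6164, 0.2134, 0.1908]
tcp_rot: [3.137, 0.172, -0.005]
contact_force: [-5.2, -1.2, 8.6]
finger_gap: 0.0434
grip_force: 63.0
```

>>> arm_command([
  [0,0,0],
  [0,0,0],
  [0,0,0],
  [0,0,0],
  [0,0,0],
], hand=[0.3,0.75,0.75,0.75,0.75], turn=[0,0,0,0,0])

```text
time_s: 42.22
eef_pos: [0.617, 0.2135, 0.1926]
tcp_rot: [-3.137, -0.172, -0.002]
contact_force: [-0.1, -0.8, 0.4]
finger_gap: 0.064
grip_force: 0.0
```

>>> arm_command([
  [0,0,-2],
  [0,0,-5],
  [0,0,-9],
  [0,0,-13],
  [0,0,-17],
], hand=[0.75,0.75,0.75,0.75,0.75], turn=[0,0,0,0,0])

```text
time_s: 42.63
eef_pos: [0.6164, 0.2134, 0.3641]
tcp_rot: [-3.137, -0.172, -0.0]
contact_force: [1.0, 0.2, 0.8]
finger_gap: 0.0639
grip_force: 0.0
```

>>> arm_command([
  [0,3,0],
  [0,6,0],
  [0,10,0],
  [0,14,0],
  [0,17,0],
], hand=[0.75,0.75,0.75,0.75,0.75], turn=[0,0,0,0,0])

```text
time_s: 43.05
eef_pos: [0.6354, 0.0418, 0.3623]
tcp_rot: [3.136, 0.171, 0.001]
contact_force: [-0.3, 0.1, 0.1]
finger_gap: 0.064
grip_force: 0.0
```

>>> arm_command([
  [0,3,0],
  [0,6,0],
  [0,10,0],
  [0,14,0],
  [0,17,0],
], hand=[0.75,0.75,0.75,0.75,0.75], turn=[0,0,0,0,0])

```text
time_s: 43.47
eef_pos: [0.6539, -0.1275, 0.3622]
tcp_rot: [3.136, 0.17, 0.001]
contact_force: [0.1, 0.8, 1.3]
finger_gap: 0.0643
grip_force: 0.0
```

Run:
```python
from h import *
st();s=snapshot("side");t=snapshot("top")
im=np.hstack([cv2.resize(s["frame"][170:290,130:290,::-1],(400,300),interpolation=cv2.INTER_CUBIC),cv2.resize(t["frame"][120:270,120:320,::-1],(400,300),interpolation=cv2.INTER_CUBIC)])
im=np.vstack([im,cv2.resize(t["frame"][:,:,::-1],(400,300)) if 0 else np.hstack([cv2.resize(t["frame"][:,:,::-1],(400,300)),cv2.resize(s["frame"][:,:,::-1],(400,300))])])
cv2.imwrite("pics/fin.png",im);print(blobs(s,*YEL),blobs(t,*YEL),blobs(t,*BLUE))
```

```text
t 43.47 grasp [ 0.654  -0.1276  0.2072] psi -1.4623 tilt [ 0.    -0.001 -1.   ] q6 1.09 F [0.1 0.8 1.3] gap 0.0643 g 0.0
[(np.int32(184), [184, 211, 17, 20], [192.4, 221.4]), (np.int32(1061), [101, 218, 48, 46], [126.0, 239.1]), (np.int32(194), [166, 222, 17, 20], [174.8, 232.1]), (np.int32(925), [113, 256, 44, 40], [134.6, 276.6])] [(np.int32(135), [192, 169, 16, 14], [199.7, 176.8]), (np.int32(134), [169, 171, 16, 14], [176.6, 179.0]), (np.int32(1679), [71, 178, 67, 43], [104.2, 199.8])] [(np.int32(187), [404, 186, 18, 18], [412.5, 194.6]), (np.int32(139), [413, 203, 16, 12], [420.6, 208.8]), (np.int32(316), [406, 216, 25, 29], [417.9, 229.4])]
```

View pics/fin.png

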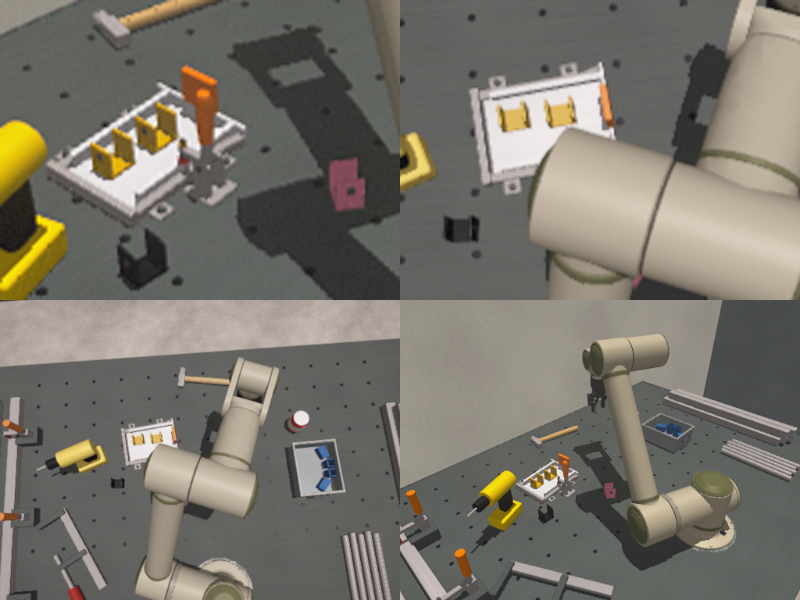

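The final picture shows the tray home with both yellow brackets standing legs up at (112,155) and (157,127). The clamp handle is upright at (205,110), all the offcuts are in the bin, and the drill, can and look-alikes are untouched.

```bash
python3 -c "
from cell import *
print(sign_off())"
```

```text
the job is handed in; nothing more can be done
None
```

The job is handed in at about 43 s: all four offcuts are in the bin, the tray is turned and pushed home in the rails, the clamp handle is upright, and both yellow brackets stand legs up on the tray floor, with the drill, can and look-alikes untouched.

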